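# Load a sample cup into the bench lid press

## Task

Of the two sample cups standing at the right front of the bench, stand the one with a lid upright in the round nest of the lid press's carriage and let go of it. Then push the carriage by its upright front plate all the way in under the press, until the spring detent clicks and holds it fully home with the cup still standing in the nest. Leave the open cup and the spool standing where they are, and do not knock the lidded cup over.

Things in the scene. Friction and masses are not known exactly. Their poses are not given: they have to be found in the camera images.
- press: Lid press fixed on the bench: aluminium bed (x -20 to 255, y +-65 mm in its frame), two guide rails 30 mm high, a canopy plate over the far end, on it a grey round head with black knob (x 168 to 222, top z 164 mm). Origin: on the bench, on the centre line, under the push face when the carriage is fully out. x: horizontal, the way the carriage slides in; z up.
- canopy_edge (a point): Middle of the canopy's near lower edge, 120 mm along the press's x axis, z = 90 mm. The canopy, a plate 8 mm thick and 130 mm wide, runs from here 135 mm further along x. Its columns stand only at its far end. At home the push face is 20 mm beyond this edge: push with the tool leaning, fingertips forward under the edge, gripper behind. Axes as the press.
- push_face (a point): Centre of the push face, the near face of the carriage's upright front plate (grey plastic, 86 mm wide, 9 mm thick, z = 12 to 70 mm; this point is at z = 45 mm). Axes as the press. Moves with the carriage.
- nest (a point): Centre of the floor of the round nest in the carriage, 50 mm beyond the push face along the press's x axis, z = 19 mm above the bench: a ring of 60 mm inside and 70 mm outside diameter, its rim 14 mm above this floor. Axes as the press.
- carriage (a joint): Travel of the carriage along the press's x axis, m: 0 fully out (toward the robot), 0.140 home at a hard stop. It slides with 1 to 2 N of friction and stays where left, but from 0.125 on a spring plunger resists with up to 6 N more and pushes it back out; past 0.134 the plunger pushes it on to 0.140 and holds it there with about 4 N.
- lidded_cup_mid (a point): Centre, half-way up (29 mm above its underside), of the sample cup with a snap lid: white tapered cup, 58 mm high, 48 mm diameter at the foot, about 61 mm just under the lid, lid 63 mm diameter and 5 mm thick; 60 g. Its z axis points up from foot to lid. Starts upright at the right front of the bench, near the open cup.
- open_cup_mid (a point): Centre, half-way up (26 mm), of the open sample cup: the same kind of white cup with no lid, 60 mm diameter at the rim, 52 mm high. Bystander, at the right front of the bench, near the lidded cup.
- tie_spool_mid (a point): Centre, half-way up (20 mm), of the spool of tie wire: two black flanges 61 mm in diameter, 40 mm high, standing on the bench. Bystander.
There are look-alikes about, which are no part of the job. Leave any green or pink look-alike of the part that bears lidded_cup_mid alone.

How it is judged:
By the outcome, as a careful person would: the job done as asked, in the order asked, and still so for the second after the job is handed in, with the robot touching nothing.
It also fails if it takes over 59 s, if anything falls off the work surface, if the arm or the gripper's body presses on something with over 40 N, if the wrist force passes 120 N, or if a joint passes its speed limit or range.

## Robot

A 6-joint arm with a two-finger parallel gripper is mounted at the origin on a cart in front of the work surface, level with it; the furniture and walls round the work are solid. World frame = base frame: x ahead of the robot, y to its left, z up, the work surface at z = 0. Lengths are in mm, angles in rad, forces in N, time in s.
With the tool pointing down it reaches from about 225 to 875 mm from the base axis. Payload 3.4 kg.
Tool frame: the origin (TCP) lies midway between the tips of the shut fingers; the grasp point (between the pads) lies 19 mm behind it (robot.grip_point_offset is the distance from the TCP to the grasp point, in mm); z points along the fingers, y is the direction in which the jaws open and shut (so a half turn about z gives the same grasp; the last joint's range is limited). The gripper opens to 85 mm and grips with 20 to 120 N. Pads are 22 mm wide; open, the fingers measure 114 mm over their backs; the gripper's body (76 mm by 85 mm) begins 54 mm behind the grasp point. The pads swing forward as they close: fully open they stand 13 mm farther back than shut.
Start: joints at [-1.46, 0.276, 1.505, -0, 1.361, -0.121], TCP at [132.091, -559.656, 231.328] pointing down, gripper open.
Joint ranges: [-2.89, 2.89], [-0.75, 2.08], [0.22, 2.7], [-1.18, 4.32], [0.11, 2.71], [-2.7, 2.7]. Speed limits (rad/s): [2.57, 2.57, 3.14, 3.14, 3.14, 3.14].

## Interface

Orientations are given as a unit quaternion [x, y, z, w].
In Python, from rig import robot gives the robot as it stands.
- The arm moves only by the tool jog_arm, never from a script. Its arguments are lists of equal length, an entry for each row: "turn": the turn, a rotation vector about the tool's x, y, z in rad, a list of three; "xyz": the shift along the tool's x, y, z in m, a list of three; "fingers": the gripper command: -1 is fully open, 1 is shut, values between are in proportion. A call has 1 to 5 rows; each row is the pose to reach, as a shift and turn from the pose commanded when the call began, along the tool's axes at that moment; what a row does not reach only later rows make up. A row lasts 1/12 s, in which the tool goes at most 41.7 mm and 7.16 degrees, less where a joint would pass 70% of its speed; a pose out of reach is approached as far as the arm can. A call with a gripper value outside its range is refused whole. The fingers move at their own pace and stop on an object; "squeeze" is the grip in N (left out, the last holds). Time passes only in rows, so rows that repeat a pose let the fingers close. It gives the time, the measured TCP pose, the force and the opening at its end, in the units of the state.
- robot.get_state(): the state, without advancing time (a new reading comes with each control period).
- robot.snapshot(name): name is "scene" or "top" or "wrist"; returns the picture (420x560x3 uint8, red, green, blue); there is no depth.
- robot.camera_params(name): a dict with "fx", "fy", "cx", "cy" (pixels), "D" ([k1, k2, p1, p2, k3] as OpenCV has them; the pictures are not rectified), "position" and "attitude" of the camera in the world; the wrist camera has in their place "tool_from_camera" (4x4, takes a point from camera to tool coordinates, whose origin is the TCP and whose axes are the flange's). Camera axes: x right, y down, z forward; pixel columns grow to the right and rows downward; lengths in mm; the calibration is good to about 2 mm. A picture is of the moment at which its call begins: read the wrist's pose just before it. camera_params takes no time and is no camera call.
- robot.job_done(): hands the job in, once; it reports no verdict.
Trained networks look in the newest picture that a camera, given by its name, has taken for a name from the list of things; names that differ only in an ending like _2 or _b are one class to them, and where a whole thing is asked for, a point or a joint stands for the part that bears it (a point fixed in the world has none). Each returns a list of dicts, best first, with "conf" (0 to 1); they miss things now and then, are a little off and sometimes report something else, mostly with a low value. They report only what shows in the picture. A call takes as long as a camera call. They do not tell look-alikes from the thing itself.
- robot.outline_of(label, camera): "region" (420x560 bool, what is visible of it).
- robot.place_of(label, camera): "centre" ([x, y, z] in mm, in the coordinates of the camera as it stood for that picture, good to about 4 mm: a listed point, or the origin of a listed thing).
The state is a dict: "t": time; "q": joint angles; "joint_velocities": joint speeds; "joint_efforts": joint torques, N m; "eef_pos": TCP position; "ee_rot": TCP orientation; "ft_force": force on the tool from outside, world axes, zero at the start; "moment": the same for the moment, N m; "opening": finger opening in mm.
Only numpy, scipy, OpenCV 4.12 (cv2) and the standard library are available. Lean on these libraries where they do the work, as an engineer would, in place of code of your own. Each camera call takes 0.05 s, during which the arm holds its last target.

## Working session

There is one attempt and no reset: what is moved stays moved. The work goes in short steps, Python scripts to look and compute and a tool call to move; the robot and the scene stay as the last step left them, time stands still between calls to the robot, and variables do not carry over. Pictures are saved under pics/ and viewed, and the job is handed in when it is done.

Besides the shell and the picture viewer there is one more tool, called after "Request:" by a JSON object that holds its "op" and its "data". jog_arm: Moves the arm, as the interface text tells. Its arguments: {"type":"object","properties":{"turn":{"type":"array"},"xyz":{"type":"array"},"fingers":{"type":"array"},"squeeze":{"type":"number"}},"required":["turn","xyz","fingers"]}

```bash
ls; mkdir -p pics; cat > h.py <<'E'
import numpy as np, cv2
from rig import robot
from scipy.spatial.transform import Rotation as R
def cam_pose(n):
    p=robot.camera_params(n)
    if n=='wrist':
        s=robot.get_state(); T=np.eye(4); T[:3,:3]=R.from_quat(s['ee_rot']).as_matrix(); T[:3,3]=s['eef_pos']
        return T@np.array(p['tool_from_camera'])
    T=np.eye(4); a=np.array(p['attitude']); T[:3,:3]=R.from_quat(a).as_matrix() if a.size==4 else a; T[:3,3]=p['position']; return T
def K(n):
    p=robot.camera_params(n); return np.array([[p['fx'],0,p['cx']],[0,p['fy'],p['cy']],[0,0,1.]]),np.array(p['D'])
def ray_z(n,T,uv,z):
    k,D=K(n); q=cv2.undistortPoints(np.array([[uv]],float),k,D)[0,0]
    d=T[:3,:3]@np.array([q[0],q[1],1]); return T[:3,3]+d*(z-T[2,3])/d[2]
def proj(n,T,P):
    k,D=K(n); Ti=np.linalg.inv(T); return cv2.projectPoints(np.array(P,float).reshape(-1,3),cv2.Rodrigues(Ti[:3,:3])[0],Ti[:3,3],k,D)[0][:,0]
def snap(n,f):
    T=cam_pose(n); im=robot.snapshot(n); cv2.imwrite('pics/'+f,im[:,:,::-1]); return im,T
def places(n,T,labels):
    for l in labels:
        for d in robot.place_of(l,n)[:3]:
            w=T[:3,:3]@np.array(d['centre'])+T[:3,3]; print(n,l,round(d['conf'],2),w.round(1))
E
python3 - <<'E'
from h import *
print(robot.get_state())
L=['press','push_face','nest','canopy_edge','lidded_cup_mid','open_cup_mid','tie_spool_mid']
for n in ['scene','top','wrist']:
    im,T=snap(n,n+'0.png'); print(n,robot.camera_params(n))
    places(n,T,L)
E
```

```text
pics
{'t': 0.0, 'q': array([-1.46000682e+00,  2.76613018e-01,  1.50614240e+00, -3.28295924e-06,
        1.36072071e+00, -1.21029248e-01]), 'joint_velocities': array([-0.00076218, -0.00023297,  0.00127186, -0.00086856,  0.001787  ,
       -0.00110781]), 'joint_efforts': array([-2.30433989e-04, -4.16779089e+01, -2.45807648e+01, -2.09954069e-04,
        1.10755613e-02, -1.35750643e-06]), 'eef_pos': array([ 132.02226543, -559.08418258,  230.42576012]), 'ee_rot': array([ 9.93289546e-01,  1.15650299e-01,  3.21650313e-06, -9.41732575e-04]), 'ft_force': array([ 0.45771752, -0.32559352, -0.96070676]), 'moment': array([-0.01962684,  0.01930221,  0.02734632]), 'opening': 85.36762328326519}
scene {'fx': 532.495577644042, 'fy': 532.495577644042, 'cx': 275.6494590523097, 'cy': 206.7303328326145, 'D': array([0.0654801, 0.       , 0.       , 0.       , 0.       ]), 'position': array([ 40.49192827, 799.16590198, 680.75726361]), 'attitude': array([-0.23370716,  0.83507533, -0.48110578,  0.12871438])}
scene press 0.72 [514.6 172.1   4.1]
scene press 0.69 [632.9 171.3  90. ]
scene push_face 0.68 [536.  
[... 923 characters left out ...]
-177.1   33.2]
top lidded_cup_mid 0.8 [ 454.  -292.5   30. ]
top open_cup_mid 0.93 [ 593.9 -335.9   25.3]
top tie_spool_mid 0.8 [ 742.3 -173.2   24.1]
wrist {'fx': 324.05956744116395, 'fy': 324.05956744116395, 'cx': 278.2313303230017, 'cy': 207.6547082890789, 'D': array([-0.00644923,  0.        ,  0.        ,  0.        ,  0.        ]), 'tool_from_camera': array([[ 7.15408697e-04, -9.53892138e-01, -3.00148759e-01,
         7.78180501e+01],
       [ 9.99999722e-01,  6.19189254e-04,  4.15689662e-04,
        -1.81253544e-01],
       [-2.10674214e-04, -3.00148973e-01,  9.53892315e-01,
        -1.41498526e+02],
       [ 0.00000000e+00,  0.00000000e+00,  0.00000000e+00,
         1.00000000e+00]])}
```

View pics/scene0.png

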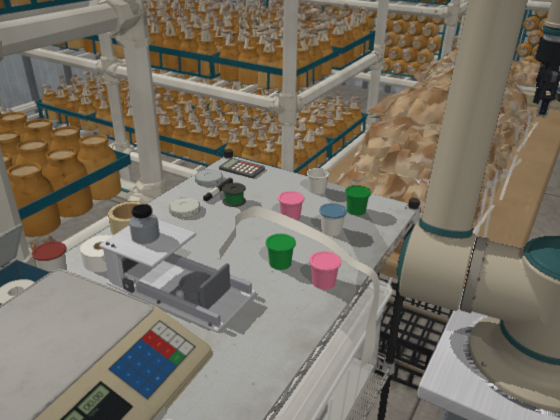

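View pics/top0.png

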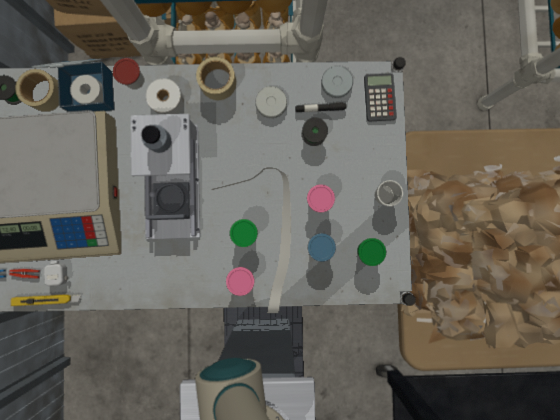

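Top view: the blue-lidded white cup is at (321,247) and the open white cup at (389,193). The pink and green ones are look-alikes, and the press is at about (165,190). I'll zoom in on the press and strap.

```bash
python3 - <<'E'
import cv2
a=cv2.imread('pics/top0.png')[100:250,110:260]; cv2.imwrite('pics/t0z.png',cv2.resize(a,(600,600),interpolation=cv2.INTER_CUBIC))
a=cv2.imread('pics/scene0.png')[170:340,60:400]; cv2.imwrite('pics/s0z.png',cv2.resize(a,(800,400),interpolation=cv2.INTER_CUBIC))
E
```

```text
(no output)
```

View pics/t0z.png

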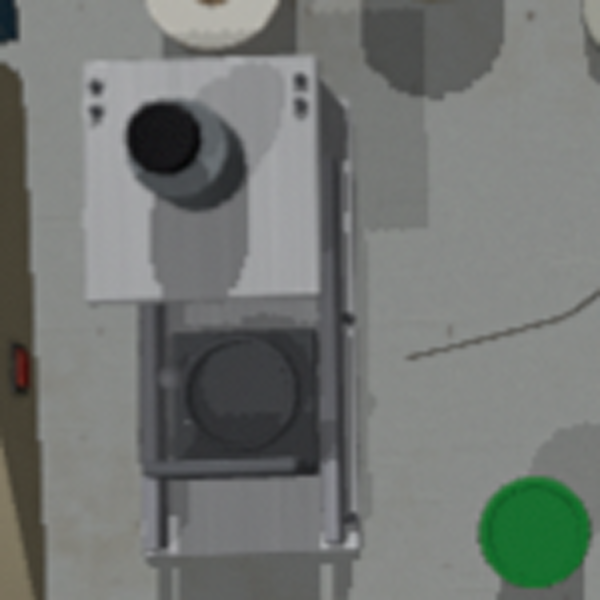

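View pics/s0z.png

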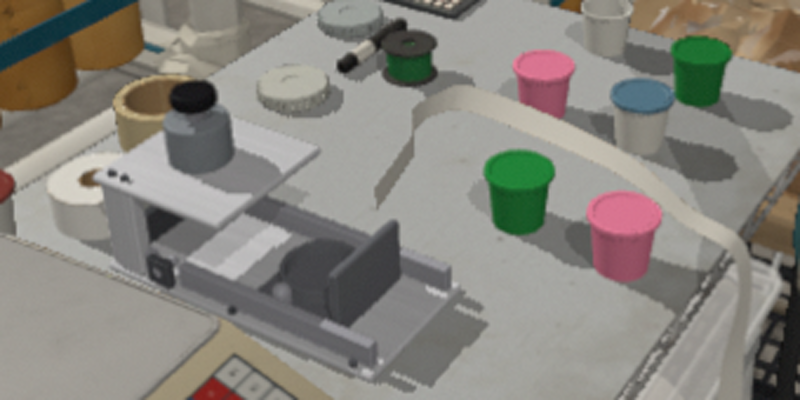

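View pics/wrist0.png

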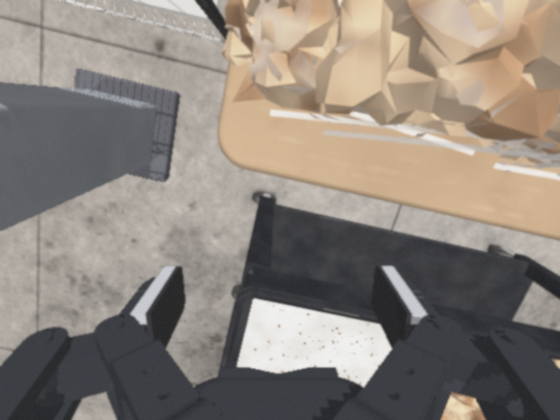

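```bash
python3 - <<'E'
from h import *
T=cam_pose('top')
def P(x,y,z): return ray_z('top',T,((x+.5)/4-.5+110,(y+.5)/4-.5+100),z).round(1)
for n,a in dict(TL=(83,62,98),TR=(316,56,98),BR=(319,298,98),BL=(85,301,98),bedL=(148,558,10),bedR=(358,553,10),nest=(243,393,33),plL=(157,474,70),plR=(317,472,70)).items(): print(n,P(*a))
def Q(x,y,z): return ray_z('top',T,(x,y),z).round(1)
print('lid',Q(321.5,246.5,58),'open',Q(389,193,52))
S=cam_pose('scene')
def Q(x,y,z): return ray_z('scene',S,(x,y),z).round(1)
print('lid',Q(333,212.5,58))
# strap tip
print(Q(220,250,0), ray_z('top',T,(212.5,189),0))
im=robot.snapshot('top')
for d in robot.outline_of('lidded_cup_mid','top'):
    m=d['region'].astype(np.uint8); c,r=cv2.minEnclosingCircle(cv2.findNonZero(m)); print(d['conf'],c,r,ray_z('top',T,c,56).round(1))
for l in ['nest','canopy_edge','push_face']:
  for d in robot.outline_of(l,'top')[:2]:
    m=d['region'].astype(np.uint8); print(l,d['conf'],cv2.boundingRect(m),cv2.minAreaRect(cv2.findNonZero(m)))
E
```

```text
TL [767.2 240.4  98. ]
TR [768. 112.  98.]
BR [633.8 110.9  98. ]
BL [634.6 238.5  98. ]
bedL [492.8 234.2  10. ]
bedR [493.4 109.   10. ]
nest [588.4 170.8  33. ]
plL [540.6 208.5  70. ]
plR [540. 119.  70.]
lid [ 469.3 -177.4   58. ] open [ 588.4 -336.7   52. ]
lid [ 459.5 -166.2   58. ]
[641.5  23.8   0. ] [611.0144849   77.77562355   0.        ]
0.97 (371.3950500488281, 251.1871337890625) 14.560348510742188 [ 456.3 -290.6   56. ]
0.94 (243.15663146972656, 232.3975830078125) 13.963984489440918 [504.6  -0.6  56. ]
0.8 (320.5, 197.5) 13.946425437927246 [ 580.7 -178.2   56. ]
0.76 (239.14834594726562, 280.23406982421875) 14.169473648071289 [397.2   9.9  56. ]
0.63 (321.2894592285156, 246.7105255126953) 14.099721908569336 [ 468.7 -177.1   56. ]
nest 0.57 (147, 182, 44, 38) ((168.5, 200.5), (37.0, 43.0), 90.0)
canopy_edge 0.58 (131, 113, 70, 127) ((164.97930908203125, 176.07757568359375), (126.15568542480469, 67.6141586303711), 88.23760986328125)
canopy_edge 0.33 (149, 182, 40, 37) ((168.5, 200.0), (36.0, 39.0), 90.0)
push_face 0.82 (147, 182, 43, 38) ((168.0, 200.5), (37.0, 42.0), 90.0)
```

```bash
cat >> h.py <<'E'
def go(pos,lean=0.,yaw=0.):
    """tool down, x along world yaw, then leaned: fingertips forward by lean (rad) about world-y' """
    s=robot.get_state(); R0=R.from_quat(s['ee_rot'])
    Rt=R.from_euler('z',yaw)*R.from_euler('y',-lean)*R.from_euler('x',np.pi)
    d=R0.inv().apply(np.array(pos)-s['eef_pos'])/1000; r=(R0.inv()*Rt).as_rotvec()
    print('t',round(s['t'],2),'pos',s['eef_pos'].round(1),'F',s['ft_force'].round(1),'open',round(s['opening'],1)); print('xyz',d.round(4).tolist(),'turn',r.round(3).tolist(),'dist',round(np.linalg.norm(d)*1000))
E
python3 -c "
from h import *
go([469,-177,180])"
```

```text
t 1.45 pos [ 132.1 -559.7  231.3] F [ 0.   0.6 -0.7] open 85.5
xyz [0.4158, -0.295, 0.0513] turn [0.0, 0.0, 0.232] dist 512
```

Request:
{"op": "jog_arm", "data": {"turn": [[0,0,0.05],[0,0,0.1],[0,0,0.15],[0,0,0.2],[0,0,0.232]], "xyz": [[0.032,-0.0227,0.004],[0.064,-0.0454,0.008],[0.096,-0.068,0.012],[0.128,-0.091,0.016],[0.16,-0.1135,0.02]], "fingers": [-1,-1,-1,-1,-1]}}

```text
t: 1.87
eef_pos: [262.5, -411.0, 211.2]
ee_rot: [1.0, -0.002, 0.0, 0.0]
ft_force: [-0.1, -1.0, -0.7]
opening: 85.7
```

```bash
python3 -c "
from h import *
go([469,-177,180])"
```

```text
t 1.87 pos [ 262.5 -411.   211.2] F [-0.1 -1.  -0.7] open 85.7
xyz [0.2057, -0.2347, 0.0312] turn [0.0, -0.0, -0.003] dist 314
```

Request:
{"op": "jog_arm", "data": {"turn": [[0,0,0],[0,0,0],[0,0,0],[0,0,0],[0,0,0]], "xyz": [[0.026,-0.029,0.004],[0.052,-0.058,0.008],[0.078,-0.087,0.012],[0.104,-0.117,0.016],[0.13,-0.148,0.02]], "fingers": [-1,-1,-1,-1,-1]}}

```text
t: 2.28
eef_pos: [392.8, -263.1, 191.4]
ee_rot: [1.0, -0.0, 0.0, 0.0]
ft_force: [0.3, -0.7, 0.2]
opening: 85.4
```

Request:
{"op": "jog_arm", "data": {"turn": [[0,0,0],[0,0,0],[0,0,0],[0,0,0],[0,0,0]], "xyz": [[0.026,-0.029,0.004],[0.052,-0.058,0.008],[0.076,-0.087,0.012],[0.076,-0.087,0.012],[0.076,-0.087,0.012]], "fingers": [-1,-1,-1,-1,-1]}}

```text
t: 2.7
eef_pos: [468.6, -175.8, 179.0]
ee_rot: [1.0, 0.002, -0.0, -0.0]
ft_force: [0.5, -0.7, -0.5]
opening: 85.3
```

```bash
python3 - <<'E'
from h import *
print(robot.get_state()['eef_pos'])
im,T=snap('wrist','w1.png')
places('wrist',T,['lidded_cup_mid'])
for d in robot.outline_of('lidded_cup_mid','wrist'):
    m=d['region'].astype(np.uint8); c,r=cv2.minEnclosingCircle(cv2.findNonZero(m)); print(d['conf'],c,r,ray_z('wrist',T,c,56).round(1))
E
```

```text
[ 468.56576577 -175.84156296  179.03543716]
wrist lidded_cup_mid 0.85 [ 578.  -178.9   26.6]
wrist lidded_cup_mid 0.84 [ 465.2 -177.8   27.1]
wrist lidded_cup_mid 0.72 [ 457.3 -293.6   26.1]
0.95 (76.5, 151.0) 49.00265121459961 [510.5 -11.3  56. ]
0.94 (282.0, 199.5) 37.272743225097656 [ 470.3 -178.7   56. ]
0.66 (409.74884033203125, 208.69735717773438) 41.098636627197266 [ 462.6 -288.4   56. ]
0.6 (88.43179321289062, 264.5426330566406) 44.673099517822266 [408.   -3.5  56. ]
```

View pics/w1.png

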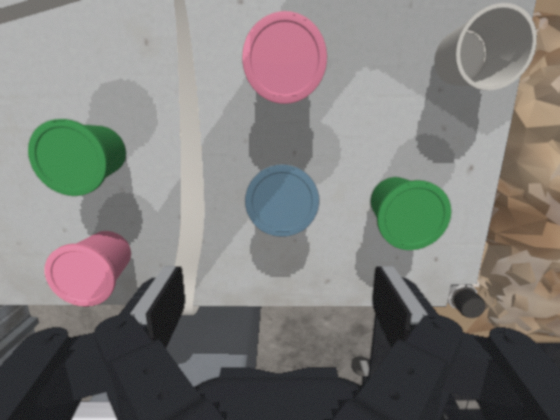

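Request:
{"op": "jog_arm", "data": {"turn": [[0,0,0],[0,0,0],[0,0,0],[0,0,0],[0,0,0]], "xyz": [[0.001,0.002,0.03],[0.001,0.002,0.06],[0.001,0.002,0.09],[0.001,0.002,0.105],[0.001,0.002,0.12]], "fingers": [-1,-1,-1,-1,-1]}}

```text
t: 3.27
eef_pos: [467.2, -180.7, 58.0]
ee_rot: [1.0, -0.002, -0.001, -0.0]
ft_force: [0.4, 0.4, 0.6]
opening: 85.4
```

Request:
{"op": "jog_arm", "data": {"turn": [[0,0,0],[0,0,0],[0,0,0],[0,0,0]], "xyz": [[0,0,0.012],[0,0,0.024],[0,0,0.032],[0,0,0.032]], "fingers": [-1,-1,-1,-1]}}

```text
t: 3.6
eef_pos: [467.1, -180.2, 26.1]
ee_rot: [1.0, -0.001, -0.001, -0.001]
ft_force: [-0.4, 0.4, 0.0]
opening: 85.6
```

```bash
python3 - <<'E'
from h import *
print(robot.get_state()['eef_pos'])
im,T=snap('wrist','w2.png')
E
```

```text
[ 467.12496807 -180.18613885   26.06450988]
```

View pics/w2.png

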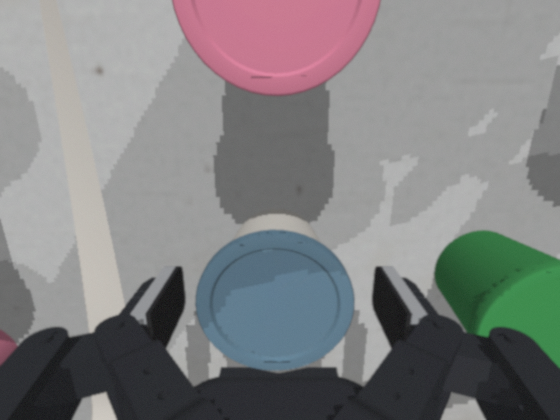

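```bash
python3 - <<'E'
from h import *
T=cam_pose('wrist'); print(ray_z('wrist',T,(275,299),58), robot.get_state()['eef_pos'])
for z in (30,40,50,60): print(proj('wrist',T,[[467,-180+42.5,z],[467,-180-42.5,z],[478,-180+42.5,z]]).round(0).tolist())
E
```

```text
[ 473.37883882 -178.67780749   58.        ] [ 467.86732193 -180.27425682   26.90603889]
[[190.0, 277.0], [367.0, 277.0], [188.0, 257.0]]
[[184.0, 289.0], [373.0, 288.0], [182.0, 267.0]]
[[178.0, 301.0], [379.0, 301.0], [175.0, 278.0]]
[[170.0, 316.0], [387.0, 316.0], [167.0, 292.0]]
```

Request:
{"op": "jog_arm", "data": {"turn": [[0,0,0],[0,0,0],[0,0,0],[0,0,0],[0,0,0]], "xyz": [[0.005,-0.001,0],[0.005,-0.001,0],[0.005,-0.001,0],[0.005,-0.001,0],[0.005,-0.001,0]], "fingers": [-1,-1,0,1,1], "squeeze": 30}}

```text
t: 4.07
eef_pos: [474.2, -178.8, 28.3]
ee_rot: [1.0, 0.0, 0.001, 0.001]
ft_force: [-0.9, -1.0, 5.1]
opening: 60.9
```

Request:
{"op": "jog_arm", "data": {"turn": [[0,0,0],[0,0,0],[0,0,0],[0,0,0],[0,0,0]], "xyz": [[0,0,0],[0,0,0],[0,0,0],[0,0,-0.005],[0,0,-0.01]], "fingers": [1,1,1,1,1]}}

```text
t: 4.48
eef_pos: [473.5, -178.2, 37.6]
ee_rot: [1.0, -0.0, -0.0, -0.0]
ft_force: [-0.1, 0.2, -0.2]
opening: 60.3
```

```bash
python3 - <<'E'
from h import *
print(robot.get_state()['eef_pos'])
im,T=snap('wrist','w3.png'); snap('scene','s3.png')
E
```

```text
[ 473.54972543 -178.24943507   37.58677995]
```

View pics/w3.png

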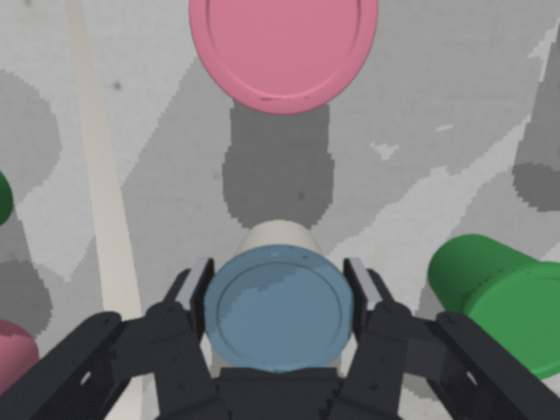

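View pics/s3.png

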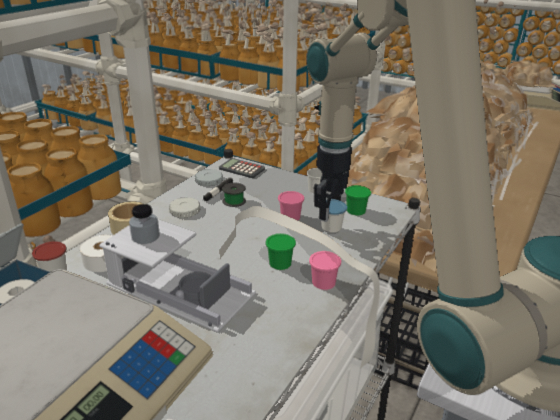

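Request:
{"op": "jog_arm", "data": {"turn": [[0,0,0],[0,0,0],[0,0,0],[0,0,0],[0,0,0]], "xyz": [[0,0,-0.015],[0,0,-0.04],[0,0,-0.07],[0,0,-0.1],[0,0,-0.122]], "fingers": [1,1,1,1,1]}}

```text
t: 5.0
eef_pos: [474.3, -178.7, 161.6]
ee_rot: [1.0, -0.0, 0.001, 0.001]
ft_force: [0.6, -0.6, -1.0]
opening: 60.1
```

Request:
{"op": "jog_arm", "data": {"turn": [[0,0,0],[0,0,0],[0,0,0],[0,0,0],[0,0,0]], "xyz": [[0.004,-0.01,-0.01],[0.012,-0.03,-0.02],[0.02,-0.055,-0.02],[0.03,-0.083,-0.02],[0.04,-0.11,-0.02]], "fingers": [1,1,1,1,1]}}

```text
t: 5.42
eef_pos: [513.5, -66.5, 178.6]
ee_rot: [1.0, -0.001, -0.001, -0.0]
ft_force: [0.1, -1.0, -0.6]
opening: 60.0
```

```bash
python3 - <<'E'
from h import *
go([588,172,190])
snap('wrist','w4.png'); snap('scene','s4.png')
E
```

```text
t 5.42 pos [513.5 -66.5 178.6] F [ 0.1 -1.  -0.6] open 60.0
xyz [0.0742, -0.2386, -0.0112] turn [-0.001, 0.001, -0.001] dist 250
```

View pics/s4.png

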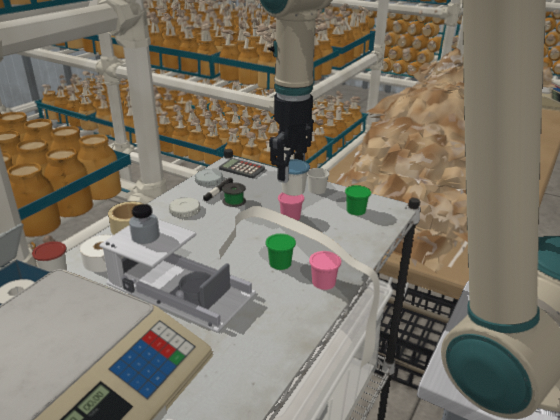

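Request:
{"op": "jog_arm", "data": {"turn": [[0,0,0],[0,0,0],[0,0,0],[0,0,0],[0,0,0]], "xyz": [[0,-0.028,-0.005],[0,-0.056,-0.01],[0,-0.084,-0.015],[0,-0.112,-0.02],[0,-0.14,-0.02]], "fingers": [1,1,1,1,1]}}

```text
t: 5.93
eef_pos: [513.7, 72.7, 199.3]
ee_rot: [1.0, -0.0, 0.0, 0.0]
ft_force: [-0.1, 0.2, -0.5]
opening: 60.5
```

Request:
{"op": "jog_arm", "data": {"turn": [[0,0,0],[0,0,0],[0,0,0],[0,0,0],[0,0,0]], "xyz": [[0,-0.028,0],[0,-0.056,0],[0,-0.084,0],[0,-0.099,0],[0,-0.099,0]], "fingers": [1,1,1,1,1]}}

```text
t: 6.35
eef_pos: [513.1, 173.4, 198.3]
ee_rot: [1.0, 0.001, -0.001, -0.001]
ft_force: [0.2, -0.2, -0.5]
opening: 59.9
```

```bash
python3 - <<'E'
from h import *
go([588,172,190])
im,T=snap('wrist','w5.png'); places('wrist',T,['nest','push_face','canopy_edge','press'])
E
```

```text
t 6.35 pos [513.1 173.4 198.3] F [ 0.2 -0.2 -0.5] open 59.9
xyz [0.0749, 0.0017, 0.0081] turn [-0.001, 0.002, 0.003] dist 75
wrist nest 0.66 [586.7 173.9  16.4]
wrist push_face 0.91 [535.8 171.   45.3]
wrist canopy_edge 0.64 [631.3 175.7  86.2]
wrist press 0.85 [514.4 170.6  -1.5]
```

View pics/w5.png

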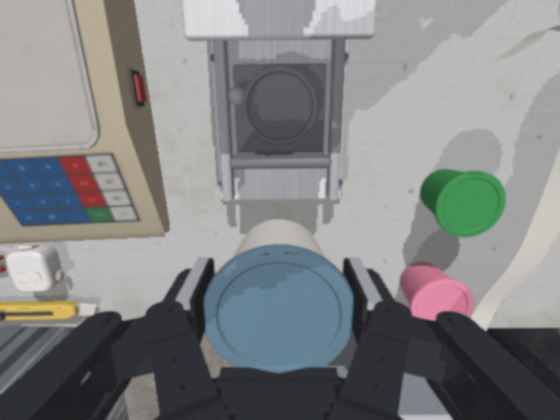

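```bash
python3 - <<'E'
import cv2
a=cv2.imread('pics/w5.png')[0:220,180:400]; cv2.imwrite('pics/w5z.png',cv2.resize(a,(600,600),interpolation=cv2.INTER_CUBIC))
E
```

```text
(no output)
```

View pics/w5z.png

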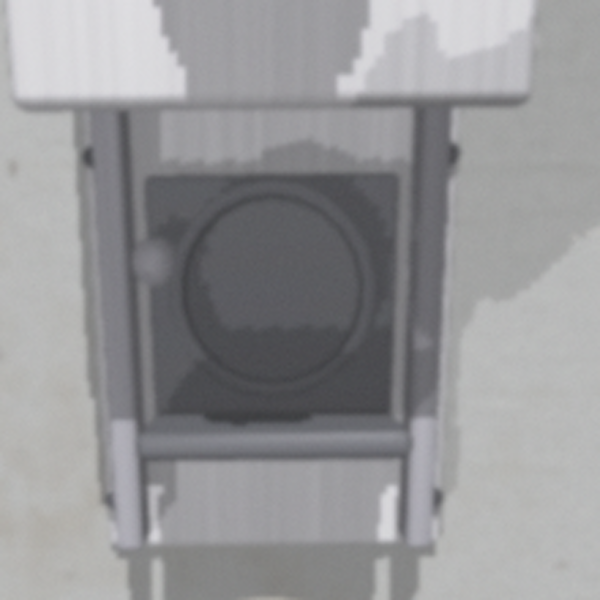

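```bash
python3 - <<'E'
from h import *
T=cam_pose('wrist'); s=220/600
def P(x,y,z): return ray_z('wrist',T,(180+(x+.5)*s-.5,(y+.5)*s-.5),z).round(1)
for n,a in dict(ring=(276,288,33),ringL=(179,288,33),ringR=(376,288,33),ringN=(276,397,33),ringF=(276,180,33),canL=(14,102,92),canR=(530,98,92),pL=(138,457,70),pR=(413,453,70),bL=(113,548,10),bR=(436,546,10)).items(): print(n,P(*a))
p=robot.get_state()['eef_pos']; print(p, ray_z('wrist',T,(279,309),p[2]+30))
E
```

```text
ring [591.7 167.1  33. ]
ringL [591.7 199.3  33. ]
ringR [591.7 133.9  33. ]
ringN [555.9 167.   33. ]
ringF [624.8 167.2  33. ]
canL [636.7 234.   92. ]
canR [637.6 103.5  92. ]
pL [541.9 209.9  70. ]
pR [543.1 125.1  70. ]
bL [495.2 230.2  10. ]
bR [495.9 104.5  10. ]
[513.66067582 169.38347952 198.89304262] [513.82176799 169.45403615 228.89304262]
```

```bash
python3 - <<'E'
from h import *
im,T=snap('wrist','w6.png'); print(robot.get_state()['eef_pos'])
a=im[0:220,180:400,::-1]; cv2.imwrite('pics/w6z.png',cv2.resize(a,(600,600),interpolation=cv2.INTER_CUBIC)); np.save('T6.npy',T); print(T[:3,3]); print(robot.get_state()['joint_velocities'].round(3))
im,T=snap('wrist','w6b.png'); print(T[:3,3],robot.get_state()['eef_pos'])
E
```

```text
[513.81517998 169.36036001 199.067172  ]
[591.52195708 169.83493754 340.329695  ]
[-0.002 -0.002 -0.003  0.004  0.002  0.   ]
[591.62418237 169.75991531 340.5321089 ] [513.88565107 169.41277812 199.16055355]
```

View pics/w6z.png

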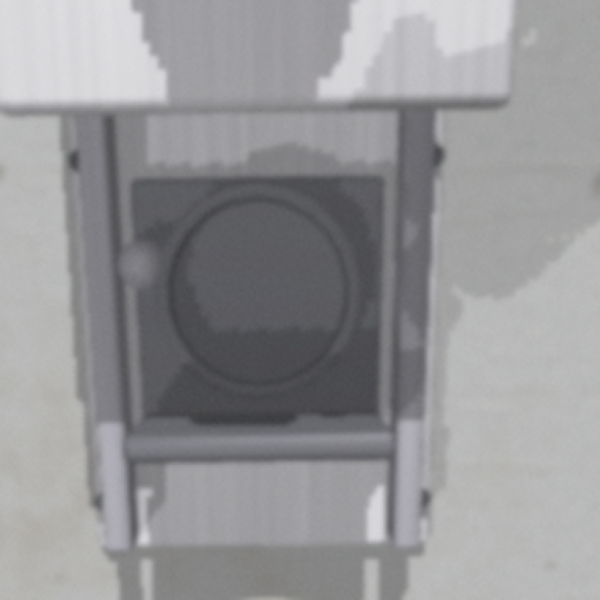

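```bash
python3 - <<'E'
from h import *
T=np.load('T6.npy'); s=220/600
def P(x,y,z): return ray_z('wrist',T,(180+(x+.5)*s-.5,(y+.5)*s-.5),z).round(1)
for n,a in dict(ring=(262,289,33),ringL=(165,288,33),ringR=(360,288,33),ringN=(262,397,33),ringF=(262,182,33),canL=(-2,104,92),canR=(512,102,92),pL=(125,459,70),pR=(393,456,70),bL=(105,550,10),bR=(424,547,10),pR2=(393,456,70),railL=(77,115,30),railR=(436,115,30),railL2=(98,425,30),railR2=(428,420,30)).items(): print(n,P(*a))
im=cv2.imread('pics/w6.png'); 
E
```

```text
ring [591.4 171.7  33. ]
ringL [591.7 203.9  33. ]
ringR [591.7 139.2  33. ]
ringN [555.9 171.8  33. ]
ringF [624.2 171.6  33. ]
canL [636.3 238.1  92. ]
canR [636.6 107.9  92. ]
pL [541.3 214.   70. ]
pR [542.2 131.2  70. ]
bL [494.4 233.3  10. ]
bR [495.5 109.1  10. ]
pR2 [542.2 131.2  70. ]
railL [644.2 230.3  30. ]
railR [644.2 116.3  30. ]
railL2 [545.9 229.4  30. ]
railR2 [547.6 113.8  30. ]
```

View pics/w6.png

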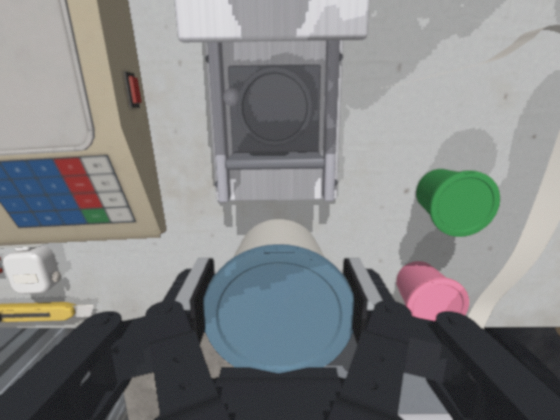

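Request:
{"op": "jog_arm", "data": {"turn": [[0,0,0],[0,0,0],[0,0,0],[0,0,0],[0,0,0]], "xyz": [[0.02,-0.0023,0],[0.045,-0.0023,0],[0.065,-0.0023,0],[0.076,-0.0023,0],[0.076,-0.0023,0]], "fingers": [1,1,1,1,1]}}

```text
t: 7.12
eef_pos: [592.1, 171.9, 198.8]
ee_rot: [1.0, -0.001, 0.001, 0.0]
ft_force: [0.3, 0.7, -0.3]
opening: 60.4
```

Request:
{"op": "jog_arm", "data": {"turn": [[0,0,0],[0,0,0],[0,0,0],[0,0,0],[0,0,0]], "xyz": [[0,0,0.03],[0,0,0.06],[0,0,0.09],[0,0,0.11],[0,0,0.12]], "fingers": [1,1,1,1,1]}}

```text
t: 7.53
eef_pos: [586.2, 172.0, 76.2]
ee_rot: [1.0, -0.0, -0.003, 0.001]
ft_force: [-0.4, -0.5, -0.4]
opening: 60.1
```

```bash
python3 - <<'E'
from h import *
robot.snapshot('top')
go([590,171.7,65])
im,T=snap('scene','s7.png'); 
a=im[200:340,80:280,::-1]; cv2.imwrite('pics/s7z.png',cv2.resize(a,(800,560),interpolation=cv2.INTER_CUBIC))
im,T=snap('top','t7.png'); a=im[100:250,110:260,::-1]; cv2.imwrite('pics/t7z.png',cv2.resize(a,(600,600),interpolation=cv2.INTER_CUBIC))
E
```

```text
t 7.58 pos [586.2 172.   75.6] F [-0.9 -0.3 -2.1] open 60.5
xyz [0.0038, 0.0003, 0.0106] turn [0.001, 0.008, -0.001] dist 11
```

View pics/s7z.png

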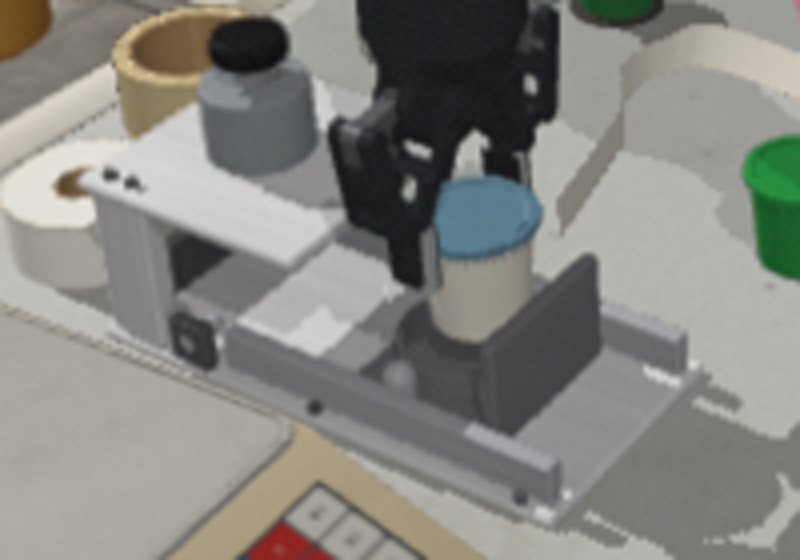

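View pics/t7z.png

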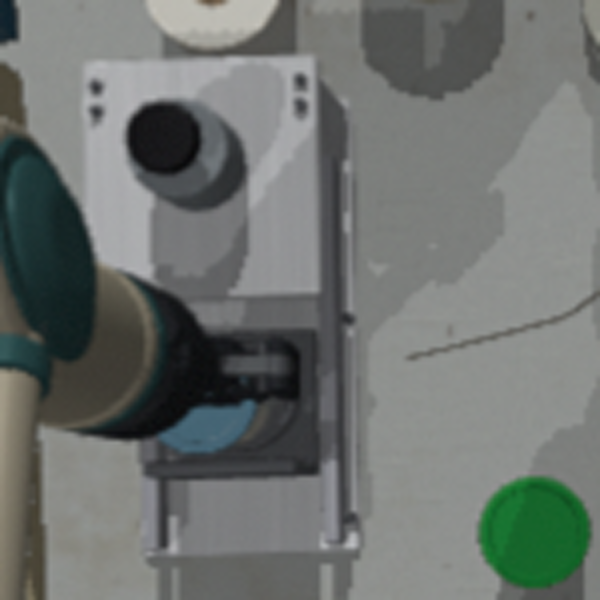

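```bash
python3 - <<'E'
from h import *
S=cam_pose('scene'); go([590,171.7,65])
im=cv2.imread('pics/s7.png')[200:340,80:280]; im=cv2.resize(im,(800,560),interpolation=cv2.INTER_CUBIC)
th=np.linspace(0,2*np.pi,60)
def circ(c,r,z,col):
    q=proj('scene',S,np.c_[c[0]+r*np.cos(th),c[1]+r*np.sin(th),0*th+z]); q=((q-[80,200]+.5)*4).astype(int); cv2.polylines(im,[q.reshape(-1,1,2)],True,col,1)
c=(586.5,172)
circ(c,31.5,75.8+30,(0,0,255)); circ(c,24,75.8-28,(0,0,255))
circ((590,171.7),35,33,(0,255,0)); circ((590,171.7),35,19,(0,255,0))
q=proj('scene',S,[[540,171.7-43,70],[540,171.7+43,70],[540,171.7+43,12],[540,171.7-43,12]]);q=((q-[80,200]+.5)*4).astype(int);cv2.polylines(im,[q.reshape(-1,1,2)],True,(255,255,0),1)
cv2.imwrite('pics/s7o.png',im)
E
```

```text
t 7.68 pos [589.1 172.6  79.3] F [0.3 0.2 0.6] open 60.1
xyz [0.0009, 0.0009, 0.0143] turn [0.0, 0.001, -0.0] dist 14
```

View pics/s7o.png

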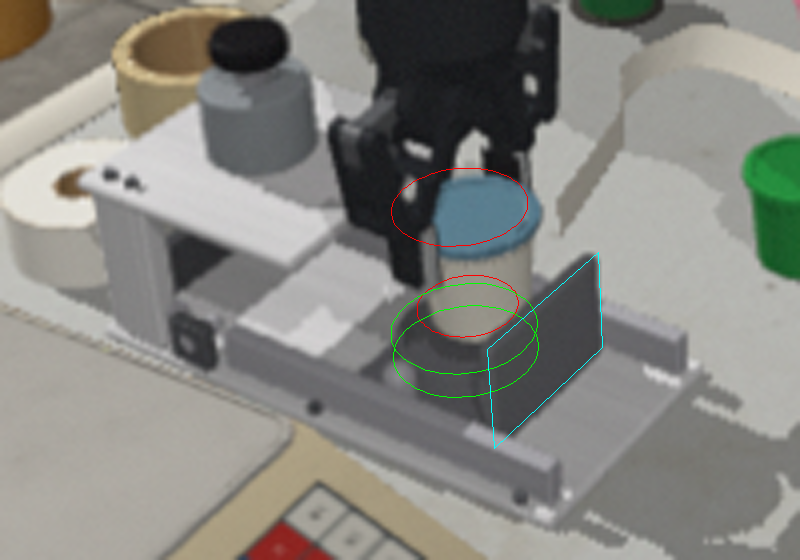

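Request:
{"op": "jog_arm", "data": {"turn": [[0,0,0],[0,0,0],[0,0,0],[0,0,0],[0,0,0]], "xyz": [[0.001,0.001,0.006],[0.002,0.001,0.012],[0.002,0.001,0.013],[0.002,0.001,0.013],[0.002,0.001,0.013]], "fingers": [1,1,1,1,1]}}

```text
t: 8.1
eef_pos: [592.1, 171.8, 66.6]
ee_rot: [1.0, -0.0, 0.0, -0.0]
ft_force: [-0.9, -0.5, -0.1]
opening: 60.4
```

```bash
python3 - <<'E'
from h import *
S=cam_pose('scene'); go([590,171.7,65]); p=robot.get_state()['eef_pos']
im=robot.snapshot('scene')[:,:,::-1][200:340,80:280]; im=cv2.resize(im,(800,560),interpolation=cv2.INTER_CUBIC)
th=np.linspace(0,2*np.pi,60)
def circ(c,r,z,col):
    q=proj('scene',S,np.c_[c[0]+r*np.cos(th),c[1]+r*np.sin(th),0*th+z]); q=((q-[80,200]+.5)*4).astype(int); cv2.polylines(im,[q.reshape(-1,1,2)],True,col,1)
c=p
circ(c,31.5,p[2]+30,(0,0,255)); circ(c,24,p[2]-28,(0,0,255))
circ((590,171.7),35,33,(0,255,0))
cv2.imwrite('pics/s8o.png',im)
E
```

```text
t 8.1 pos [592.1 171.8  66.6] F [-0.9 -0.5 -0.1] open 60.4
xyz [-0.0021, 0.0001, 0.0016] turn [-0.0, -0.001, -0.0] dist 3
```

View pics/s8o.png

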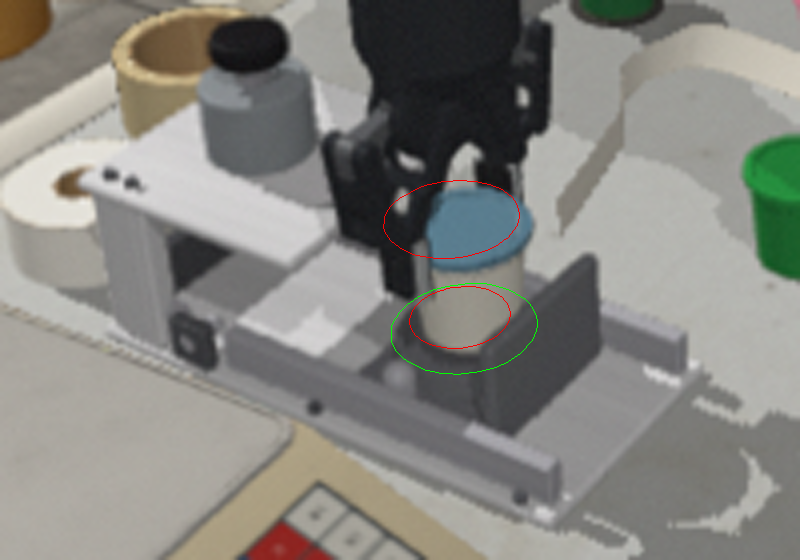

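Request:
{"op": "jog_arm", "data": {"turn": [[0,0,0],[0,0,0],[0,0,0],[0,0,0],[0,0,0]], "xyz": [[0.001,0,0.004],[0.001,0,0.008],[0.001,0,0.012],[0.001,0,0.015],[0.001,0,0.015]], "fingers": [1,1,1,1,1]}}

```text
t: 8.57
eef_pos: [592.1, 171.6, 50.2]
ee_rot: [1.0, -0.0, -0.001, 0.0]
ft_force: [-0.2, -0.4, -0.3]
opening: 60.4
```

```bash
python3 - <<'E'
from h import *
go([590,171.7,47])
im=robot.snapshot('scene')[:,:,::-1][200:340,80:280]; im=cv2.resize(im,(800,560),interpolation=cv2.INTER_CUBIC)
cv2.imwrite('pics/s9o.png',im)
E
```

```text
t 8.57 pos [592.1 171.6  50.2] F [-0.2 -0.4 -0.3] open 60.4
xyz [-0.0021, -0.0001, 0.0032] turn [0.0, 0.002, -0.0] dist 4
```

View pics/s9o.png

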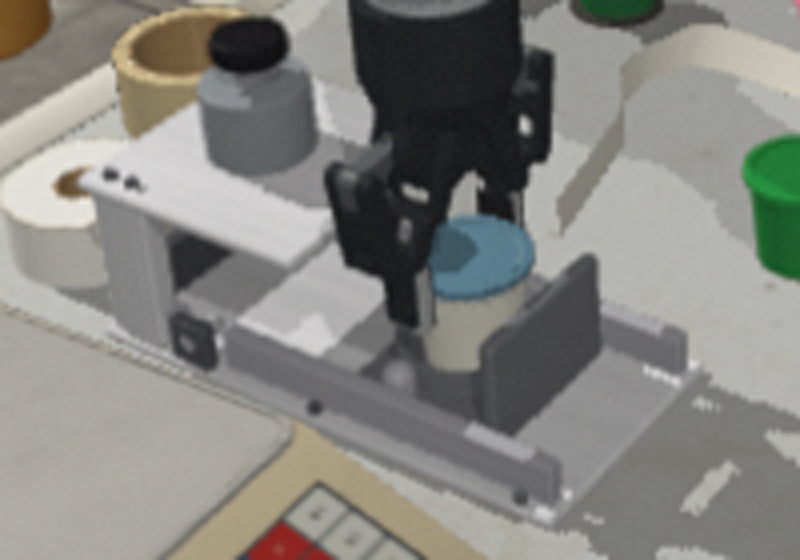

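Request:
{"op": "jog_arm", "data": {"turn": [[0,0,0],[0,0,0],[0,0,0]], "xyz": [[0,0,0.001],[0,0,0.002],[0,0,0.002]], "fingers": [1,1,1]}}

```text
t: 8.87
eef_pos: [592.8, 171.8, 49.2]
ee_rot: [1.0, -0.0, -0.0, 0.0]
ft_force: [-0.4, 1.1, -0.6]
opening: 60.1
```

Request:
{"op": "jog_arm", "data": {"turn": [[0,0,0],[0,0,0],[0,0,0]], "xyz": [[0,0,0.001],[0,0,0.002],[0,0,0.002]], "fingers": [1,1,1]}}

```text
t: 9.12
eef_pos: [593.0, 171.8, 47.4]
ee_rot: [1.0, -0.0, 0.0, 0.0]
ft_force: [-0.6, -1.4, -0.2]
opening: 60.5
```

Request:
{"op": "jog_arm", "data": {"turn": [[0,0,0],[0,0,0],[0,0,0]], "xyz": [[0,0,0.001],[0,0,0.001],[0,0,0.001]], "fingers": [1,1,1]}}

```text
t: 9.37
eef_pos: [593.4, 171.8, 47.3]
ee_rot: [1.0, -0.0, 0.001, -0.0]
ft_force: [-0.5, 0.3, 6.2]
opening: 60.5
```

Request:
{"op": "jog_arm", "data": {"turn": [[0,0,0],[0,0,0],[0,0,0]], "xyz": [[0,0,0.001],[0,0,0.001],[0,0,0.001]], "fingers": [1,1,1]}}

```text
t: 9.62
eef_pos: [594.2, 171.8, 47.2]
ee_rot: [1.0, -0.0, 0.002, -0.0]
ft_force: [-1.6, -0.6, 9.1]
opening: 60.4
```

Request:
{"op": "jog_arm", "data": {"turn": [[0,0,0],[0,0,0],[0,0,0],[0,0,0],[0,0,0]], "xyz": [[-0.001,0,-0.001],[-0.001,0,-0.0015],[-0.001,0,-0.0015],[-0.001,0,-0.0015],[-0.001,0,-0.0015]], "fingers": [1,-0.3,-0.6,-0.9,-1]}}

```text
t: 10.03
eef_pos: [591.1, 171.7, 46.1]
ee_rot: [1.0, -0.0, -0.001, 0.0]
ft_force: [0.6, -0.1, -0.6]
opening: 85.4
```

Request:
{"op": "jog_arm", "data": {"turn": [[0,0,0],[0,0,0],[0,0,0],[0,0,0]], "xyz": [[0,0,0],[0,0,0],[0,0,0],[0,0,0]], "fingers": [-1,-1,-1,-1]}}

```text
t: 10.37
eef_pos: [591.7, 171.8, 46.6]
ee_rot: [1.0, -0.0, -0.0, 0.0]
ft_force: [-0.3, 0.3, 0.2]
opening: 85.4
```

```bash
python3 - <<'E'
from h import *
go([590,171.7,47])
im=robot.snapshot('scene')[:,:,::-1][200:340,80:280]; im=cv2.resize(im,(800,560),interpolation=cv2.INTER_CUBIC)
cv2.imwrite('pics/s10.png',im); snap('wrist','w10.png')
E
```

```text
t 10.37 pos [591.7 171.8  46.6] F [-0.3  0.3  0.2] open 85.4
xyz [-0.0017, 0.0001, -0.0004] turn [0.0, 0.0, -0.0] dist 2
```

View pics/s10.png

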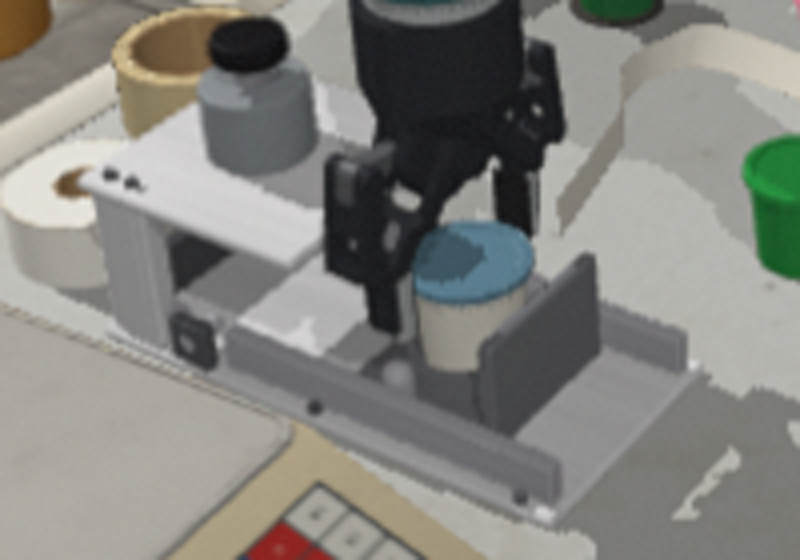

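View pics/w10.png

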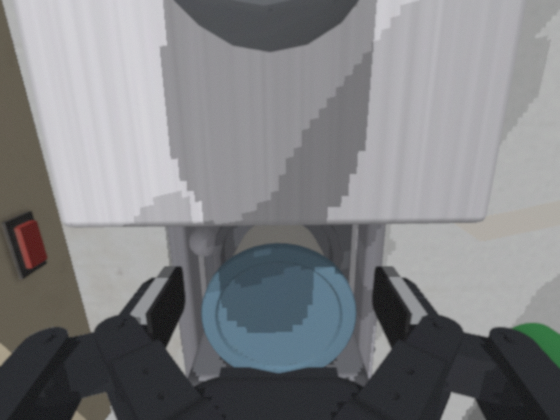

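Request:
{"op": "jog_arm", "data": {"turn": [[0,0,0],[0,0,0],[0,0,0],[0,0,0],[0,0,0]], "xyz": [[0,0,-0.02],[0,0,-0.05],[0,0,-0.085],[0,0,-0.12],[0,0,-0.15]], "fingers": [-1,-1,-1,-1,-1]}}

```text
t: 10.88
eef_pos: [592.1, 171.9, 199.2]
ee_rot: [1.0, -0.0, 0.001, -0.0]
ft_force: [-0.3, 0.2, 0.7]
opening: 85.6
```

Request:
{"op": "jog_arm", "data": {"turn": [[0,0,0],[0,0,0],[0,0,0],[0,0,0],[0,0,0]], "xyz": [[-0.02,0,0],[-0.055,0,0],[-0.09,0,0],[-0.125,0,0],[-0.16,0,0]], "fingers": [-1,1,1,1,1]}}

```text
t: 11.3
eef_pos: [430.1, 171.7, 196.7]
ee_rot: [1.0, -0.0, -0.0, -0.0]
ft_force: [-0.9, -0.1, 0.2]
opening: 38.6
```

```bash
python3 - <<'E'
from h import *
go([440,172,150],lean=0.9)
im,T=snap('wrist','w11.png'); im,T=snap('top','t11.png'); a=im[100:250,110:260,::-1]; cv2.imwrite('pics/t11z.png',cv2.resize(a,(600,600),interpolation=cv2.INTER_CUBIC))
E
```

```text
t 11.3 pos [430.1 171.7 196.7] F [-0.9 -0.1  0.2] open 38.6
xyz [0.0099, -0.0003, 0.0467] turn [0.0, 0.9, -0.0] dist 48
```

View pics/w11.png

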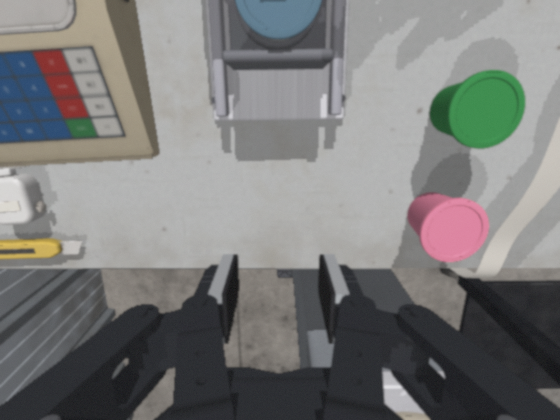

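View pics/t11z.png

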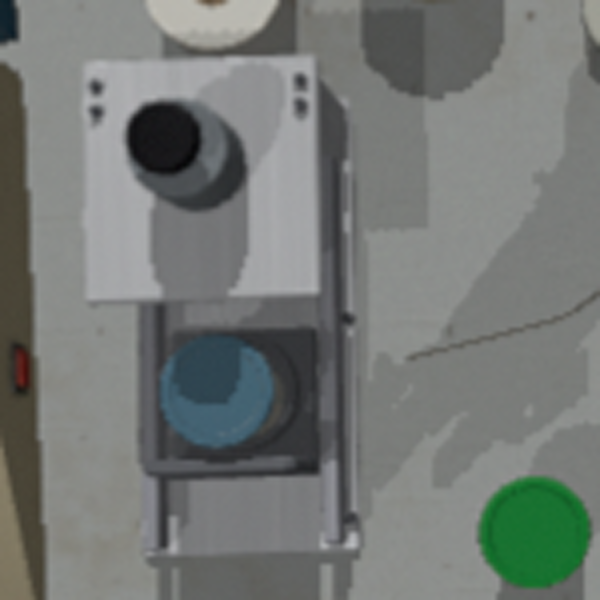

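Request:
{"op": "jog_arm", "data": {"turn": [[0,0.11,0],[0,0.22,0],[0,0.33,0],[0,0.44,0],[0,0.55,0]], "xyz": [[0,0,0],[0,0,0],[0,0,0.01],[0,0,0.01],[0,0,0.01]], "fingers": [1,1,1,1,1]}}

```text
t: 11.82
eef_pos: [432.0, 172.2, 187.6]
ee_rot: [0.962, -0.0, 0.274, -0.001]
ft_force: [1.8, -2.0, 0.1]
opening: -0.0
```

Request:
{"op": "jog_arm", "data": {"turn": [[0,0.11,0],[0,0.22,0],[0,0.33,0],[0,0.45,0],[0,0.45,0]], "xyz": [[0,0,0],[0,0,0],[0,0,0],[0,0,0],[0,0,0]], "fingers": [1,1,1,1,1]}}

```text
t: 12.23
eef_pos: [433.0, 91.2, 229.0]
ee_rot: [0.897, 0.057, 0.438, 0.025]
ft_force: [4.1, 32.5, 4.4]
opening: -0.0
```

```bash
python3 - <<'E'
from h import *
go([490,172,38],lean=1.0); print(robot.get_state()['q'])
E
```

```text
t 12.23 pos [433.   91.2 229. ] F [ 4.1 32.5  4.4] open -0.0
xyz [-0.1049, -0.0936, 0.1628] turn [-0.011, 0.09, 0.124] dist 215
[ 0.13138257 -0.24101701  2.43664093 -1.17896818  0.1061175   2.70473594]
```

```bash
python3 - <<'E'
from h import *
snap('scene','s12.png'); 
for i in range(2):
    s=robot.get_state(); print(s['t'],s['q'].round(4),s['joint_velocities'].round(3),s['ft_force'].round(1),s['eef_pos'].round(1),s['ee_rot'].round(3)); robot.snapshot('top')
im,T=snap('top','t12.png')
E
```

```text
12.2833 [ 0.1287 -0.2504  2.4399 -1.1756  0.1094  2.7034] [ 0.048  0.062 -0.04  -0.024  0.007 -0.005] [-2.8  1.4  1.1] [430.5  88.7 230.8] [0.896 0.054 0.44  0.026]
12.3333 [ 0.1308 -0.2473  2.4367 -1.177   0.1082  2.7035] [ 0.038  0.058 -0.07  -0.022 -0.03   0.003] [-0.2 -0.8 -0.1] [432.3  90.2 231.5] [0.896 0.056 0.441 0.025]
```

View pics/s12.png

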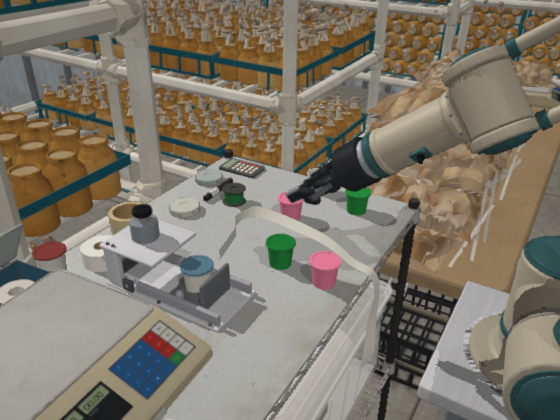

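View pics/t12.png

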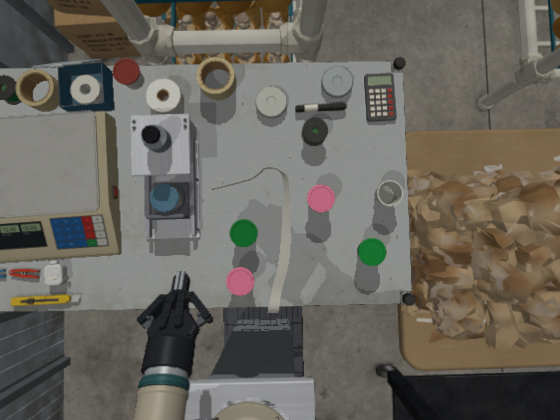

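```bash
cat > kin.py <<'E'
import numpy as np
from scipy.spatial.transform import Rotation as R
from scipy.optimize import least_squares
def fk(q,p):
    a1,h,L2,a3,L3,d6=p
    Rt=R.from_euler('z',q[0]); x=Rt.apply([a1,0,0])+[0,0,h]
    Rt=Rt*R.from_euler('y',q[1]); x=x+Rt.apply([0,0,L2])
    Rt=Rt*R.from_euler('y',q[2]); x=x+Rt.apply([a3,0,L3])
    Rt=Rt*R.from_euler('z',q[3])*R.from_euler('y',q[4])*R.from_euler('z',q[5]); x=x+Rt.apply([0,0,d6])
    return x,Rt
E
python3 - <<'E'
from kin import *; from rig import robot
s=robot.get_state()
S=[([-1.46,.276,1.505,0,1.361,-.121],[132.091,-559.656,231.328],[.99329,.11565,0,-.00094]),(s['q'],s['eef_pos'],s['ee_rot'])]
print(s['q'],s['eef_pos'],s['ee_rot'])
f=lambda p:np.concatenate([fk(q,p)[0]-x for q,x,_ in S]+[ (p-[0,200,400,0,400,250])*.001])
r=least_squares(f,[0,200,400,0,400,250]); print(r.x.round(1),f(r.x).round(2))
for q,x,o in S: print(fk(q,r.x)[1].as_matrix().round(3),R.from_quat(o).as_matrix().round(3))
E
```

```text
[ 0.13387883 -0.24269255  2.43165411 -1.17801985  0.10670301  2.70364047] [435.14109816  92.4461788  232.62908725] [0.89521244 0.05768133 0.44122538 0.02424291]
[ 972.9   54.2 -197.9   46.3 -346.2 -340.5] [-6.897e+01 -7.670e+00  0.000e+00  0.000e+00 -4.000e-02 -0.000e+00
  9.700e-01 -1.500e-01 -6.000e-01  5.000e-02 -7.500e-01 -5.900e-01]
[[-0.23   0.973 -0.   ]
 [ 0.973  0.23   0.   ]
 [ 0.     0.    -1.   ]] [[ 0.973  0.23  -0.   ]
 [ 0.23  -0.973  0.002]
 [ 0.    -0.002 -1.   ]]
[[-0.082  0.604  0.793]
 [ 0.992  0.125  0.007]
 [-0.094  0.787 -0.609]] [[ 0.604  0.082  0.793]
 [ 0.125 -0.992  0.007]
 [ 0.787  0.094 -0.609]]
```

```bash
python3 - <<'E'
from kin import *
S=[([-1.46,.276,1.505,0,1.361,-.121],[132.091,-559.656,231.328]),
([ 0.13387883,-0.24269255,2.43165411,-1.17801985,0.10670301,2.70364047],[435.14109816,92.4461788,232.62908725]),
([0.1308,-0.2473,2.4367,-1.177,0.1082,2.7035],[432.3,90.2,231.5])]
def fkb(q,p):
    x,Rt=fk(q,p[:6]); return x+R.from_euler('z',q[0]).apply([0,p[6],0]),Rt
p0=np.array([0,200,400,0,400,250,69.])
f=lambda p:np.concatenate([fkb(q,p)[0]-x for q,x in S]+[ (p-p0)*.01])
r=least_squares(f,p0); print(r.x.round(1),f(r.x).round(2))
E
```

```text
[  8.4 219.4 585.9 104.4 434.2 359.2  69. ] [-0.36 -0.01  0.   -0.09  0.16 -0.03  0.07  0.19  0.03  0.08  0.19  1.86
  1.04  0.34  1.09  0.  ]
```

```bash
python3 - <<'E'
from h import *
go([440,110,250],lean=0.7)
go([440,110,250],lean=0.4)
E
```

```text
t 12.43 pos [435.1  92.4 232.6] F [-0.4 -0.2  0.4] open 0.1
xyz [0.0188, -0.0154, -0.0066] turn [0.006, -0.216, 0.125] dist 25
t 12.43 pos [435.1  92.4 232.6] F [-0.4 -0.2  0.4] open 0.1
xyz [0.0188, -0.0154, -0.0066] turn [0.025, -0.515, 0.124] dist 25
```

Request:
{"op": "jog_arm", "data": {"turn": [[0,-0.1,0.04],[0,-0.2,0.08]], "xyz": [[0.01,-0.008,-0.003],[0.019,-0.015,-0.007]], "fingers": [1,1]}}

```text
t: 12.6
eef_pos: [443.8, 87.2, 243.7]
ee_rot: [0.906, 0.036, 0.419, 0.037]
ft_force: [1.0, -1.1, 0.6]
opening: -0.1
```

```bash
python3 - <<'E'
from h import *
go([440,110,250],lean=0.4); s=robot.get_state();print(s['q'].round(3),s['joint_velocities'].round(2))
E
```

```text
t 12.6 pos [443.8  87.2 243.7] F [ 1.  -1.1  0.6] open -0.1
xyz [0.0045, -0.0222, -0.0078] turn [0.059, -0.466, 0.085] dist 24
[ 0.18  -0.237  2.353 -0.804  0.242  2.382] [ 0.39  0.04 -0.65  2.21  1.01 -1.77]
```

Request:
{"op": "jog_arm", "data": {"turn": [[0.02,-0.12,0.03],[0.04,-0.24,0.06],[0.06,-0.36,0.085],[0.06,-0.46,0.085],[0.06,-0.46,0.085]], "xyz": [[0,-0.008,-0.003],[0.002,-0.016,-0.006],[0.0045,-0.022,-0.008],[0.0045,-0.022,-0.008],[0.0045,-0.022,-0.008]], "fingers": [1,1,1,1,1]}}

```text
t: 13.02
eef_pos: [442.4, 112.9, 253.9]
ee_rot: [0.979, 0.003, 0.203, -0.004]
ft_force: [0.2, -1.0, 0.0]
opening: -0.4
```

```bash
python3 - <<'E'
from h import *
go([440,110,250],lean=0.4); s=robot.get_state();print(s['q'].tolist(),s['eef_pos'],s['joint_velocities'].round(2)); robot.snapshot('top');go([440,110,250],lean=0.4)
E
```

```text
t 13.02 pos [442.4 112.9 253.9] F [ 0.2 -1.   0. ] open -0.4
xyz [-0.0038, 0.0029, 0.0026] turn [-0.008, -0.01, 0.004] dist 5
[0.1335212484917466, -0.12629324526223507, 1.9740578658662267, -0.057913352171887984, 0.8872976692603317, 1.725979356761006] [442.38440782 112.93918732 253.90395376] [-0.41  0.48 -0.86  0.75  1.55 -0.74]
t 13.07 pos [447.6 111.9 255.9] F [6.7 0.2 3.2] open -0.2
xyz [-0.0093, 0.0019, 0.0024] turn [-0.007, -0.012, 0.002] dist 10
```

Request:
{"op": "jog_arm", "data": {"turn": [[0,0,0],[0,0,0],[0,0,0],[0,0,0],[0,0,0]], "xyz": [[0.02,-0.012,0.015],[0.04,-0.024,0.03],[0.06,-0.036,0.045],[0.06,-0.048,0.045],[0.06,-0.06,0.045]], "fingers": [1,1,1,1,1]}}

```text
t: 13.48
eef_pos: [514.9, 171.5, 232.8]
ee_rot: [0.979, 0.001, 0.204, -0.001]
ft_force: [-0.6, -0.5, -0.3]
opening: -0.1
```

```bash
cat > fit.py <<'E'
from kin import *
def fkb(q,p):
    x,Rt=fk(q,p[:6]); return x+R.from_euler('z',q[0]).apply([0,p[6],0]),Rt*R.from_euler('z',np.pi/2)
S=[([-1.46,.276,1.505,0,1.361,-.121],[132.091,-559.656,231.328]),
([ 0.13387883,-0.24269255,2.43165411,-1.17801985,0.10670301,2.70364047],[435.14109816,92.4461788,232.62908725]),
([0.1308,-0.2473,2.4367,-1.177,0.1082,2.7035],[432.3,90.2,231.5]),
([0.1335212484917466, -0.12629324526223507, 1.9740578658662267, -0.057913352171887984, 0.8872976692603317, 1.725979356761006],[442.38440782,112.93918732,253.90395376])]
p0=np.array([0,200,450,0,400,250,69.])
def fit(S):
    f=lambda p:np.concatenate([fkb(q,p)[0]-x for q,x in S]+[ (p-p0)*.003])
    r=least_squares(f,p0); print(r.x.round(1),f(r.x).round(2)); return r.x
E
python3 - <<'E'
from fit import *; from h import robot,go
s=robot.get_state(); print(s['q'].tolist(),s['eef_pos'].tolist()); go([510,172,250],lean=.4)
fit(S+[(s['q'],s['eef_pos'])])
E
```

```text
[0.26147115655372555, 0.039604584026258466, 1.8754730797751515, -0.13691006336893102, 0.8325527629721969, 1.9021246416811128] [514.860101994704, 171.5262425374126, 232.81795865449035]
t 13.48 pos [514.9 171.5 232.8] F [-0.6 -0.5 -0.3] open -0.1
xyz [0.0024, -0.0005, -0.0177] turn [-0.002, -0.011, 0.002] dist 18
[6.000e-01 1.361e+02 6.296e+02 6.010e+01 4.206e+02 3.640e+02 6.940e+01] [-0.04  0.02 -0.06 -0.    0.01 -0.01 -0.02  0.02 -0.01  0.02 -0.01  0.02
  0.02  0.02  0.05  0.   -0.19  0.54  0.18  0.06  0.34  0.  ]
```

```bash
cat >> fit.py <<'E'
S.append(([0.26147115655372555, 0.039604584026258466, 1.8754730797751515, -0.13691006336893102, 0.8325527629721969, 1.9021246416811128], [514.860101994704, 171.5262425374126, 232.81795865449035]))
lo=np.array([-2.89,-.75,.22,-1.18,.11,-2.7]);hi=np.array([2.89,2.08,2.7,4.32,2.71,2.7])
def ik(pos,lean,p,q0,yaw=0):
    Rt=R.from_euler('z',yaw)*R.from_euler('y',-lean)*R.from_euler('x',np.pi)
    def f(q):
        x,o=fkb(q,p); return np.concatenate([(x-pos)/100,(Rt.inv()*o).as_rotvec()*3])
    r=least_squares(f,q0,bounds=(lo,hi)); return r.x,np.abs(r.fun).max()
E
python3 - <<'E'
from fit import *
p=fit(S); np.save('p.npy',p)
for l in (.5,.6,.7,.8,.9,1.0):
    q=S[-1][0]
    for pos in ([480,172,120],[510,172,60],[530,172,38],[560,172,38],[600,172,38],[650,172,38]):
        q,e=ik(pos,l,p,q); print(l,pos,q.round(2),round(e,3))
E
```

```text
[6.000e-01 1.361e+02 6.296e+02 6.010e+01 4.206e+02 3.640e+02 6.940e+01] [-0.04  0.02 -0.06 -0.    0.01 -0.01 -0.02  0.02 -0.01  0.02 -0.01  0.02
  0.02  0.02  0.05  0.   -0.19  0.54  0.18  0.06  0.34  0.  ]
0.5 [480, 172, 120] [ 0.31  0.11  2.19 -0.39  0.4   2.21] 0.0
0.5 [510, 172, 60] [ 0.29  0.25  2.22 -0.63  0.23  2.45] 0.0
0.5 [530, 172, 38] [ 0.27  0.31  2.21 -0.78  0.19  2.58] 0.0
0.5 [560, 172, 38] [ 0.25  0.34  2.15 -0.65  0.2   2.44] 0.0
0.5 [600, 172, 38] [ 0.23  0.38  2.08 -0.52  0.23  2.28] 0.0
0.5 [650, 172, 38] [ 0.21  0.43  1.97 -0.39  0.27  2.13] 0.0
0.6 [480, 172, 120] [ 0.34  0.1   2.26 -0.76  0.28  2.6 ] 0.0
0.6 [510, 172, 60] [ 0.28  0.24  2.26 -0.9   0.16  2.7 ] 0.134
0.6 [530, 172, 38] [ 0.25  0.3   2.23 -0.92  0.14  2.7 ] 0.186
0.6 [560, 172, 38] [ 0.24  0.33  2.19 -0.93  0.14  2.7 ] 0.15
0.6 [600, 172, 38] [ 0.23  0.37  2.13 -0.94  0.14  2.7 ] 0.097
0.6 [650, 172, 38] [ 0.22  0.43  2.05 -0.95  0.15  2.7 ] 0.026
0.7 [480, 172, 120] [ 0.32  0.08  2.3  -0.89  0.21  2.7 ] 0.157
0.7 [510, 172, 60] [ 0.25  0.22  2.28 -0.94  0.12  2.7 ] 0.342
0.7 [530, 172, 38] [ 0.
[... 662 characters left out ...]
 ] 0.549
0.9 [510, 172, 60] [ 0.24  0.17  2.28 -0.96  0.11  2.7 ] 0.798
0.9 [530, 172, 38] [ 0.24  0.24  2.24 -0.96  0.11  2.7 ] 0.877
0.9 [560, 172, 38] [ 0.23  0.28  2.19 -0.97  0.11  2.7 ] 0.853
0.9 [600, 172, 38] [ 0.21  0.33  2.13 -0.98  0.11  2.7 ] 0.813
0.9 [650, 172, 38] [ 0.2   0.39  2.05 -0.99  0.11  2.7 ] 0.753
1.0 [480, 172, 120] [ 0.25  0.    2.34 -0.97  0.11  2.7 ] 0.77
1.0 [510, 172, 60] [ 0.24  0.15  2.28 -0.97  0.11  2.7 ] 1.027
1.0 [530, 172, 38] [ 0.23  0.22  2.24 -0.97  0.11  2.7 ] 1.11
1.0 [560, 172, 38] [ 0.22  0.26  2.19 -0.98  0.11  2.7 ] 1.091
1.0 [600, 172, 38] [ 0.21  0.31  2.12 -0.99  0.11  2.7 ] 1.056
1.0 [650, 172, 38] [ 0.2   0.38  2.04 -1.    0.11  2.7 ] 1.001
```

```bash
python3 - <<'E'
from fit import *
p=np.load('p.npy')
for l in (.8,.9,1.0,1.1):
    q=[.25,.1,2.0,3.14,.4,-1.24]
    for pos in ([480,172,200],[480,172,120],[510,172,60],[530,172,38],[560,172,38],[600,172,38],[650,172,38]):
        q,e=ik(pos,l,p,q); print(l,pos,q.round(2),round(e,3))
E
```

```text
0.8 [480, 172, 200] [ 0.35 -0.01  2.39  4.32  0.23 -2.51] 0.212
0.8 [480, 172, 120] [ 0.41  0.14  2.42  4.18  0.34 -2.28] 0.0
0.8 [510, 172, 60] [ 0.37  0.34  2.46  3.73  0.49 -1.83] 0.0
0.8 [530, 172, 38] [ 0.35  0.41  2.45  3.64  0.55 -1.75] 0.0
0.8 [560, 172, 38] [ 0.32  0.43  2.39  3.63  0.5  -1.78] 0.0
0.8 [600, 172, 38] [ 0.29  0.45  2.31  3.63  0.44 -1.82] 0.0
0.8 [650, 172, 38] [ 0.25  0.48  2.21  3.66  0.37 -1.88] 0.0
0.9 [480, 172, 200] [ 0.43  0.    2.4   4.32  0.35 -2.46] 0.066
0.9 [480, 172, 120] [ 0.45  0.2   2.5   3.88  0.53 -1.94] 0.0
0.9 [510, 172, 60] [ 0.41  0.42  2.54  3.62  0.74 -1.68] 0.0
0.9 [530, 172, 38] [ 0.38  0.5   2.53  3.56  0.79 -1.63] 0.0
0.9 [560, 172, 38] [ 0.34  0.5   2.47  3.55  0.74 -1.66] 0.0
0.9 [600, 172, 38] [ 0.31  0.51  2.38  3.53  0.66 -1.69] 0.0
0.9 [650, 172, 38] [ 0.27  0.52  2.28  3.53  0.58 -1.73] 0.0
1.0 [480, 172, 200] [ 0.49  0.04  2.44  4.15  0.49 -2.24] 0.0
1.0 [480, 172, 120] [ 0.49  0.29  2.58  3.75  0.78 -1.75] 0.0
1.0 [510, 172, 60] [ 0.44  0.54  2.62  3.58  1.01 -1.56] 0.0
1.0 [530, 172, 38] [ 0.41  0.62  2.6   3.53  1.07 -1.54] 0.0
1.0 [560, 172, 38] [ 0.37  0.6   2.54  3.51  0.99 -1.57] 0.0
1.0 [600, 172, 38] [ 0.32  0.59  2.45  3.49  0.91 -1.61] 0.0
1.0 [650, 172, 38] [ 0.28  0.59  2.35  3.47  0.81 -1.65] 0.0
1.1 [480, 172, 200] [ 0.53  0.11  2.52  3.93  0.69 -1.97] 0.0
1.1 [480, 172, 120] [ 0.53  0.43  2.67  3.68  1.06 -1.59] 0.0
1.1 [510, 172, 60] [ 0.47  0.7   2.69  3.57  1.33 -1.45] 0.0
1.1 [530, 172, 38] [ 0.43  0.77  2.67  3.53  1.37 -1.45] 0.0
1.1 [560, 172, 38] [ 0.39  0.73  2.6   3.5   1.27 -1.5 ] 0.0
1.1 [600, 172, 38] [ 0.34  0.7   2.51  3.47  1.16 -1.55] 0.0
1.1 [650, 172, 38] [ 0.3   0.68  2.4   3.45  1.04 -1.59] 0.0
```

```bash
cat > path.py <<'E'
from fit import *
p=np.load('p.npy')
A=np.array(S[-1][0])
B,_=ik([490,172,180],.95,p,[.4,.1,2.4,3.9,.5,-2.0])
def build():
    V1=np.array([.20,-.02,1.90,.3,.40,1.5]); V2=np.array([.22,-.02,1.95,1.57,.35,.2]); V3=np.array([.28,-.02,2.1,2.8,.36,-1.0])
    out=[]
    K=[A,V1,V2,V3,B]
    for a,b in zip(K[:-1],K[1:]):
        n=int(np.ceil(max(np.abs(b-a)[:3].max()/.10,np.abs(b-a)[3:].max()/.14)))
        out+= [a+(b-a)*i/n for i in range(1,n+1)]
    return np.array(out)
P=build()
if __name__=='__main__':
    print(B.round(3),len(P)); xo,Ro=fkb(A,p); print(xo)
    for i,q in enumerate(P):
        x,o=fkb(q,p); print(i,q.round(2),x.round(0),'dx',round(np.linalg.norm(x-xo)),'dr',round(np.degrees((Ro.inv()*o).magnitude()),1)); xo,Ro=x,o
E
python3 path.py
```

```text
[ 0.455  0.071  2.426  4.131  0.442 -2.236] 33
[514.88004829 171.54670539 232.86807601]
0 [ 0.25  0.02  1.88 -0.03  0.72  1.8 ] [539. 200. 253.] dx 42 dr 7.7
1 [0.23 0.01 1.89 0.08 0.62 1.7 ] [564. 221. 280.] dx 43 dr 7.5
2 [ 0.22 -0.01  1.89  0.19  0.51  1.6 ] [589. 234. 312.] dx 43 dr 7.4
3 [ 0.2  -0.02  1.9   0.3   0.4   1.5 ] [614. 238. 349.] dx 44 dr 7.2
4 [ 0.2  -0.02  1.9   0.43  0.4   1.37] [611. 255. 353.] dx 18 dr 2.9
5 [ 0.2  -0.02  1.91  0.55  0.39  1.24] [609. 271. 359.] dx 17 dr 2.8
6 [ 0.21 -0.02  1.92  0.68  0.38  1.11] [608. 286. 366.] dx 16 dr 2.8
7 [ 0.21 -0.02  1.92  0.81  0.38  0.98] [608. 299. 375.] dx 16 dr 2.7
8 [ 0.21 -0.02  1.92  0.94  0.38  0.85] [608. 310. 385.] dx 15 dr 2.6
9 [ 0.21 -0.02  1.93  1.06  0.37  0.72] [610. 320. 396.] dx 14 dr 2.5
10 [ 0.21 -0.02  1.94  1.19  0.36  0.59] [612. 327. 407.] dx 14 dr 2.5
11 [ 0.22 -0.02  1.94  1.32  0.36  0.46] [615. 333. 418.] dx 13 dr 2.4
12 [ 0.22 -0.02  1.94  1.44  0.36  0.33] [618. 336. 430.] dx 13 dr 2.4
13 [ 0.22 -0.02  1.95  1.57  0.35  0.2 ] [622. 338. 441.] dx 12 dr 2.3
14 [ 0.23 -0.02  1.97  1.71  0.35 
[... 607 characters left out ...]
 -0.01  2.13  2.93  0.37 -1.12] [619. 291. 426.] dx 23 dr 2.0
24 [ 0.31 -0.    2.17  3.07  0.38 -1.25] [612. 283. 402.] dx 25 dr 2.3
25 [ 0.33  0.01  2.2   3.2   0.38 -1.37] [605. 274. 378.] dx 28 dr 2.7
26 [ 0.35  0.02  2.23  3.33  0.39 -1.49] [595. 263. 352.] dx 30 dr 3.0
27 [ 0.37  0.03  2.26  3.47  0.4  -1.62] [584. 251. 325.] dx 32 dr 3.3
28 [ 0.38  0.03  2.3   3.6   0.41 -1.74] [570. 237. 296.] dx 34 dr 3.7
29 [ 0.4   0.04  2.33  3.73  0.42 -1.87] [554. 222. 267.] dx 36 dr 4.0
30 [ 0.42  0.05  2.36  3.86  0.43 -1.99] [536. 206. 238.] dx 38 dr 4.3
31 [ 0.44  0.06  2.39  4.    0.43 -2.11] [514. 189. 209.] dx 40 dr 4.5
32 [ 0.45  0.07  2.43  4.13  0.44 -2.24] [490. 172. 180.] dx 42 dr 4.8
```

```bash
sed -i 's/\[490,172,180\]/[490,172,145]/; s#max()/.10,#max()/.07,#; s#max()/.14)#max()/.13)#' path.py
sed -i 's#n=int(np.ceil(\(.*\)))$#n=int(np.ceil(\1)); n=max(n,int(np.ceil(np.linalg.norm(fkb(a,p)[0]-fkb(b,p)[0])/32)))#' path.py
python3 path.py | awk '{print}' | sed -n '1,12p;28,60p'
python3 - <<'E'
from path import *
prev=A
for i in range(0,len(P),5):
    x0,R0=fkb(prev,p); X=[];Tn=[]
    for q in P[i:i+5]:
        x,o=fkb(q,p); X.append((R0.inv().apply(x-x0)/1000).round(3).tolist()); Tn.append((R0.inv()*o).as_rotvec().round(3).tolist())
    print(i,'turn',Tn,'xyz',X); prev=P[min(i+4,len(P)-1)]
from h import go; go([515,171.5,233],lean=.4)
E
```

```text
[ 0.455  0.169  2.487  3.904  0.544 -1.978] 38
[514.88004829 171.54670539 232.86807601]
0 [ 0.25  0.03  1.88 -0.06  0.76  1.84] [531. 191. 245.] dx 28 dr 5.2
1 [0.24 0.02 1.88 0.01 0.69 1.77] [547. 208. 261.] dx 28 dr 5.1
2 [0.23 0.01 1.89 0.08 0.62 1.7 ] [564. 221. 280.] dx 29 dr 5.0
3 [ 0.22 -0.    1.89  0.15  0.54  1.63] [581. 231. 301.] dx 29 dr 4.9
4 [ 0.21 -0.01  1.9   0.23  0.47  1.57] [598. 237. 324.] dx 29 dr 4.9
5 [ 0.2  -0.02  1.9   0.3   0.4   1.5 ] [614. 238. 349.] dx 30 dr 4.8
6 [ 0.2  -0.02  1.9   0.43  0.4   1.37] [611. 255. 353.] dx 18 dr 2.9
7 [ 0.2  -0.02  1.91  0.55  0.39  1.24] [609. 271. 359.] dx 17 dr 2.8
8 [ 0.21 -0.02  1.92  0.68  0.38  1.11] [608. 286. 366.] dx 16 dr 2.8
9 [ 0.21 -0.02  1.92  0.81  0.38  0.98] [608. 299. 375.] dx 16 dr 2.7
25 [ 0.28 -0.02  2.1   2.8   0.36 -1.  ] [625. 297. 447.] dx 12 dr 2.0
26 [ 0.29 -0.    2.13  2.89  0.38 -1.08] [620. 295. 423.] dx 25 dr 1.6
27 [ 0.31  0.01  2.16  2.98  0.39 -1.16] [615. 292. 398.] dx 26 dr 1.8
28 [ 0.32  0.03  2.2   3.08  0.41 -1.24] [608. 287. 373.] dx 26 dr 2.0
29 [ 0.34  0.04  2.23  3.17  0.42 -1.33]
[... 1978 characters left out ...]
131, -0.079, 0.01]] xyz [[-0.002, 0.011, -0.003], [-0.027, 0.017, -0.004], [-0.051, 0.025, -0.006], [-0.076, 0.033, -0.009], [-0.101, 0.043, -0.014]]
30 turn [[-0.034, -0.027, -0.004], [-0.07, -0.057, -0.01], [-0.11, -0.089, -0.02], [-0.152, -0.124, -0.033], [-0.196, -0.162, -0.049]] xyz [[-0.025, 0.012, -0.003], [-0.051, 0.025, -0.008], [-0.077, 0.04, -0.014], [-0.104, 0.055, -0.023], [-0.13, 0.072, -0.033]]
35 turn [[-0.047, -0.04, -0.02], [-0.095, -0.084, -0.043], [-0.144, -0.131, -0.07]] xyz [[-0.028, 0.018, -0.005], [-0.057, 0.037, -0.012], [-0.086, 0.057, -0.021]]
t 13.48 pos [514.9 171.5 232.8] F [-0.6 -0.5 -0.3] open -0.1
xyz [0.0002, 0.0, -0.0001] turn [-0.002, -0.011, 0.002] dist 0
```

Request:
{"op": "jog_arm", "data": {"turn": [[0.068,0.06,-0.006],[0.128,0.125,-0.009],[0.179,0.196,-0.009],[0.221,0.271,-0.004],[0.254,0.349,0.003]], "xyz": [[0.02,-0.02,-0.005],[0.041,-0.036,-0.013],[0.064,-0.05,-0.023],[0.088,-0.059,-0.036],[0.112,-0.065,-0.051]], "fingers": [1,1,1,1,1]}}

```text
t: 13.9
eef_pos: [596.3, 236.4, 326.1]
ee_rot: [0.92, 0.025, 0.37, -0.126]
ft_force: [0.1, 0.3, 0.3]
opening: 0.6
```

Request:
{"op": "jog_arm", "data": {"turn": [[0.022,0.081,0.005],[0.07,0.088,-0.01],[0.115,0.1,-0.025],[0.158,0.118,-0.038],[0.197,0.141,-0.051]], "xyz": [[0.029,-0.004,-0.006],[0.029,-0.022,-0.007],[0.03,-0.039,-0.008],[0.034,-0.055,-0.01],[0.039,-0.07,-0.013]], "fingers": [1,1,1,1,1]}}

```text
t: 14.32
eef_pos: [605.3, 298.8, 375.8]
ee_rot: [0.875, 0.076, 0.431, -0.207]
ft_force: [-0.2, -0.3, -0.1]
opening: 0.1
```

```bash
cat > chk.py <<'E'
import sys
from path import *
from rig import robot
s=robot.get_state(); i=int(sys.argv[1]); n=int(sys.argv[2])
print(s['q'].round(3),P[i-1].round(3),s['eef_pos'].round(1),fkb(P[i-1],p)[0].round(1),'fkerr',(fkb(s['q'],p)[0]-s['eef_pos']).round(2))
x0=s['eef_pos'];R0=R.from_quat(s['ee_rot'])
for j in range(i,min(i+n,len(P)),5):
    X=[];Tn=[]
    for q in P[j:j+5]:
        x,o=fkb(q,p); X.append((R0.inv().apply(x-x0)/1000).round(3).tolist()); Tn.append((R0.inv()*o).as_rotvec().round(3).tolist())
    print(j,'turn',Tn,'xyz',X); x0,R0=fkb(P[min(j+4,len(P)-1)],p)
E
python3 chk.py 10 15
```

```text
[ 0.207 -0.024  1.924  0.811  0.381  0.976] [ 0.208 -0.02   1.92   0.808  0.38   0.98 ] [605.3 298.8 375.8] [607.7 298.9 375.1] fkerr [-0.13 -0.2  -0.14]
10 turn [[0.033, 0.027, -0.011], [0.063, 0.057, -0.022], [0.088, 0.091, -0.032], [0.107, 0.128, -0.042], [0.121, 0.166, -0.051]] xyz [[0.008, -0.012, 0.002], [0.017, -0.023, 0.001], [0.027, -0.033, 0.0], [0.038, -0.04, -0.002], [0.049, -0.046, -0.004]]
15 turn [[0.008, 0.038, -0.01], [0.017, 0.064, -0.011], [0.021, 0.091, -0.012], [0.021, 0.118, -0.013], [0.015, 0.144, -0.014]] xyz [[0.012, -0.003, -0.0], [0.014, -0.008, -0.001], [0.017, -0.01, -0.002], [0.02, -0.011, -0.004], [0.023, -0.01, -0.006]]
20 turn [[-0.011, 0.025, -0.002], [-0.027, 0.048, -0.003], [-0.048, 0.068, -0.005], [-0.073, 0.086, -0.008], [-0.102, 0.1, -0.01]] xyz [[0.002, 0.003, -0.002], [0.004, 0.008, -0.004], [0.005, 0.014, -0.007], [0.005, 0.022, -0.01], [0.004, 0.031, -0.013]]
```

Tracking is excellent; the fitted kinematics agree.

Request:
{"op": "jog_arm", "data": {"turn": [[0.033,0.027,-0.011],[0.063,0.057,-0.022],[0.088,0.091,-0.032],[0.107,0.128,-0.042],[0.121,0.166,-0.051]], "xyz": [[0.008,-0.012,0.002],[0.017,-0.023,0.001],[0.027,-0.033,0.0],[0.038,-0.04,-0.002],[0.049,-0.046,-0.004]], "fingers": [1,1,1,1,1]}}

```text
t: 14.73
eef_pos: [618.6, 335.8, 429.9]
ee_rot: [0.82, 0.106, 0.502, -0.253]
ft_force: [-0.4, 0.3, 0.4]
opening: 0.0
```

Request:
{"op": "jog_arm", "data": {"turn": [[0.008,0.038,-0.01],[0.017,0.064,-0.011],[0.021,0.091,-0.012],[0.021,0.118,-0.013],[0.015,0.144,-0.014]], "xyz": [[0.012,-0.003,-0.0],[0.014,-0.008,-0.001],[0.017,-0.01,-0.002],[0.02,-0.011,-0.004],[0.023,-0.01,-0.006]], "fingers": [1,1,1,1,1]}}

```text
t: 15.15
eef_pos: [620.2, 339.1, 454.2]
ee_rot: [0.78, 0.097, 0.56, -0.262]
ft_force: [0.0, 0.5, -0.6]
opening: 0.2
```

```bash
python3 chk.py 20 10
```

```text
[ 0.241 -0.021  2.01   2.051  0.353 -0.27 ] [ 0.244 -0.02   2.01   2.062  0.354 -0.28 ] [620.2 339.1 454.2] [619.9 340.5 454.8] fkerr [-0.14 -0.22 -0.25]
20 turn [[-0.009, 0.028, -0.002], [-0.025, 0.051, -0.003], [-0.045, 0.071, -0.005], [-0.07, 0.089, -0.008], [-0.099, 0.103, -0.01]] xyz [[0.003, 0.001, -0.001], [0.005, 0.006, -0.004], [0.006, 0.012, -0.006], [0.005, 0.02, -0.009], [0.004, 0.029, -0.013]]
25 turn [[-0.032, 0.01, -0.004], [-0.051, -0.01, 0.003], [-0.074, -0.031, 0.008], [-0.101, -0.054, 0.011], [-0.131, -0.079, 0.01]] xyz [[-0.002, 0.011, -0.003], [-0.027, 0.017, -0.004], [-0.051, 0.025, -0.006], [-0.076, 0.033, -0.009], [-0.101, 0.043, -0.014]]
```

Request:
{"op": "jog_arm", "data": {"turn": [[-0.009,0.028,-0.002],[-0.025,0.051,-0.003],[-0.045,0.071,-0.005],[-0.07,0.089,-0.008],[-0.099,0.103,-0.01]], "xyz": [[0.003,0.001,-0.001],[0.005,0.006,-0.004],[0.006,0.012,-0.006],[0.005,0.02,-0.009],[0.004,0.029,-0.013]], "fingers": [1,1,1,1,1]}}

```text
t: 15.57
eef_pos: [623.6, 307.5, 451.2]
ee_rot: [0.763, 0.059, 0.603, -0.225]
ft_force: [0.1, -0.1, 0.2]
opening: 0.3
```

Request:
{"op": "jog_arm", "data": {"turn": [[-0.032,0.01,-0.004],[-0.051,-0.01,0.003],[-0.074,-0.031,0.008],[-0.101,-0.054,0.011],[-0.131,-0.079,0.01]], "xyz": [[-0.002,0.011,-0.003],[-0.027,0.017,-0.004],[-0.051,0.025,-0.006],[-0.076,0.033,-0.009],[-0.101,0.043,-0.014]], "fingers": [1,1,1,1,1]}}

```text
t: 15.98
eef_pos: [599.7, 282.7, 345.6]
ee_rot: [0.799, 0.026, 0.574, -0.176]
ft_force: [-0.3, 0.1, 0.4]
opening: -0.1
```

```bash
python3 chk.py 30 8
```

```text
[ 0.342  0.044  2.23   3.169  0.42  -1.327] [ 0.338  0.043  2.229  3.168  0.421 -1.326] [599.7 282.7 345.6] [601.  280.8 347.3] fkerr [-0.06 -0.05 -0.15]
30 turn [[-0.036, -0.023, -0.003], [-0.072, -0.052, -0.01], [-0.112, -0.085, -0.02], [-0.154, -0.12, -0.033], [-0.198, -0.158, -0.049]] xyz [[-0.023, 0.014, -0.003], [-0.049, 0.027, -0.007], [-0.075, 0.041, -0.014], [-0.101, 0.057, -0.022], [-0.128, 0.073, -0.033]]
35 turn [[-0.047, -0.04, -0.02], [-0.095, -0.084, -0.043], [-0.144, -0.131, -0.07]] xyz [[-0.028, 0.018, -0.005], [-0.057, 0.037, -0.012], [-0.086, 0.057, -0.021]]
```

Request:
{"op": "jog_arm", "data": {"turn": [[-0.036,-0.023,-0.003],[-0.072,-0.052,-0.01],[-0.112,-0.085,-0.02],[-0.154,-0.12,-0.033],[-0.198,-0.158,-0.049]], "xyz": [[-0.023,0.014,-0.003],[-0.049,0.027,-0.007],[-0.075,0.041,-0.014],[-0.101,0.057,-0.022],[-0.128,0.073,-0.033]], "fingers": [1,1,1,1,1]}}

```text
t: 16.4
eef_pos: [544.3, 225.1, 217.9]
ee_rot: [0.855, 0.002, 0.513, -0.08]
ft_force: [1.1, -0.0, 0.7]
opening: 0.3
```

Request:
{"op": "jog_arm", "data": {"turn": [[-0.047,-0.04,-0.02],[-0.095,-0.084,-0.043],[-0.144,-0.131,-0.07],[-0.144,-0.131,-0.07]], "xyz": [[-0.028,0.018,-0.005],[-0.057,0.037,-0.012],[-0.086,0.057,-0.021],[-0.086,0.057,-0.021]], "fingers": [1,1,1,1]}}

```text
t: 16.73
eef_pos: [486.2, 171.8, 140.7]
ee_rot: [0.891, 0.001, 0.453, -0.0]
ft_force: [-0.7, 0.2, -0.6]
opening: 0.1
```

```bash
python3 - <<'E'
from h import *
go([505,172,70],lean=.95)
go([520,172,40],lean=.95); print(robot.get_state()['q'].round(3)); snap('scene','s13.png')
E
```

```text
t 16.73 pos [486.2 171.8 140.7] F [-0.7  0.2 -0.6] open 0.1
xyz [-0.046, -0.0002, 0.0568] turn [-0.001, 0.009, 0.001] dist 73
t 16.73 pos [486.2 171.8 140.7] F [-0.7  0.2 -0.6] open 0.1
xyz [-0.0614, -0.0002, 0.0866] turn [-0.001, 0.009, 0.001] dist 106
[ 0.456  0.172  2.492  3.901  0.542 -1.974]
```

View pics/s13.png

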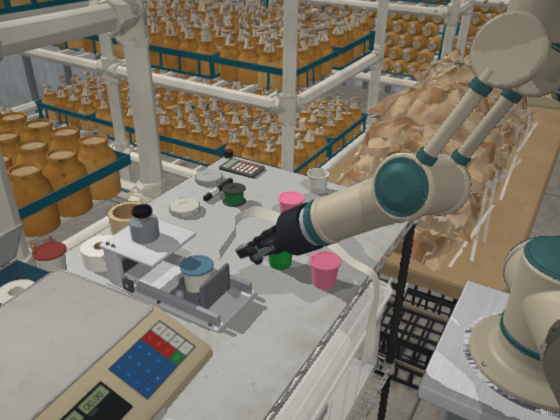

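Request:
{"op": "jog_arm", "data": {"turn": [[0,0.004,0],[0,0.009,0],[0,0.009,0],[0,0.009,0],[0,0.009,0]], "xyz": [[-0.02,0,0.025],[-0.035,0,0.045],[-0.05,0,0.065],[-0.065,0,0.082],[-0.065,0,0.082]], "fingers": [1,1,1,1,1]}}

```text
t: 17.2
eef_pos: [522.1, 173.5, 40.0]
ee_rot: [0.888, 0.0, 0.46, -0.001]
ft_force: [0.1, 0.2, -0.5]
opening: 0.2
```

```bash
python3 - <<'E'
from h import *
go([530,172,40],lean=.95); go([645,172,40],lean=.95); print(robot.get_state()['q'].round(3)); im,T=snap('scene','s14.png')
a=im[200:340,80:280,::-1]; cv2.imwrite('pics/s14z.png',cv2.resize(a,(800,560),interpolation=cv2.INTER_CUBIC))
E
```

```text
t 17.2 pos [522.1 173.5  40. ] F [ 0.1  0.2 -0.5] open 0.2
xyz [0.0045, 0.0015, 0.0065] turn [-0.001, -0.005, -0.0] dist 8
t 17.2 pos [522.1 173.5  40. ] F [ 0.1  0.2 -0.5] open 0.2
xyz [0.071, 0.0016, 0.1004] turn [-0.001, -0.005, -0.0] dist 123
[ 0.409  0.554  2.578  3.552  0.947 -1.574]
```

View pics/s14z.png

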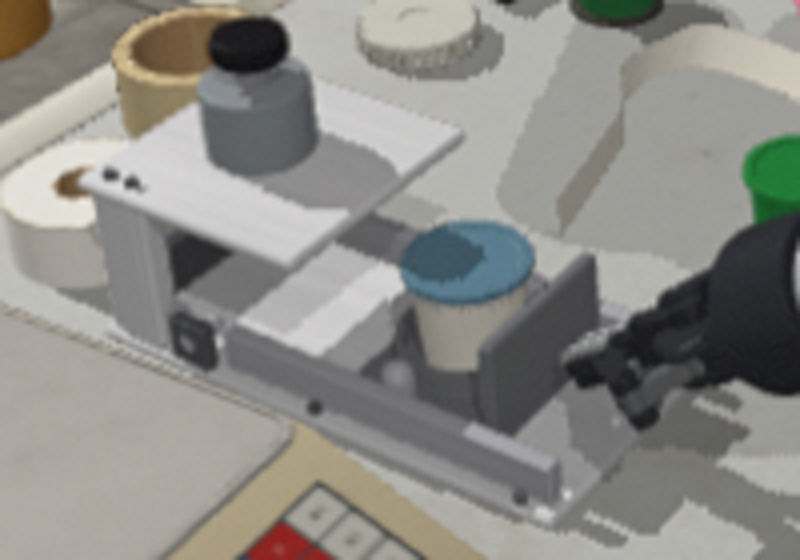

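Request:
{"op": "jog_arm", "data": {"turn": [[0,0,0],[0,0,0],[0,0,0],[0,0,0],[0,0,0]], "xyz": [[0.0023,0.001,0.0033],[0.0046,0.0015,0.0065],[0.0069,0.0015,0.0098],[0.0092,0.0015,0.0131],[0.0115,0.0015,0.0163]], "fingers": [1,1,1,1,1]}}

```text
t: 17.67
eef_pos: [542.0, 170.8, 49.3]
ee_rot: [0.885, -0.001, 0.466, -0.002]
ft_force: [-0.9, 1.2, 1.3]
opening: 0.3
```

Request:
{"op": "jog_arm", "data": {"turn": [[0,0,0],[0,0,0],[0,0,0],[0,0,0],[0,0,0]], "xyz": [[0.0023,0,0.0033],[0.0046,0,0.0065],[0.0069,0,0.0098],[0.0092,0,0.0131],[0.0115,0,0.0163]], "fingers": [1,1,1,1,1]}}

```text
t: 18.08
eef_pos: [561.6, 170.4, 47.1]
ee_rot: [0.886, -0.001, 0.464, -0.001]
ft_force: [-1.1, 0.8, 1.5]
opening: -0.1
```

```bash
python3 - <<'E'
from h import *
go([645,172,40],lean=.95); print(robot.get_state()['q'].round(3)); im,T=snap('scene','s15.png')
a=im[200:340,80:280,::-1]; cv2.imwrite('pics/s15z.png',cv2.resize(a,(800,560),interpolation=cv2.INTER_CUBIC))
E
```

```text
t 18.08 pos [561.6 170.4  47.1] F [-1.1  0.8  1.5] open -0.1
xyz [0.0416, -0.0017, 0.0726] turn [-0.0, -0.015, -0.003] dist 84
[ 0.352  0.531  2.501  3.524  0.863 -1.617]
```

View pics/s15z.png

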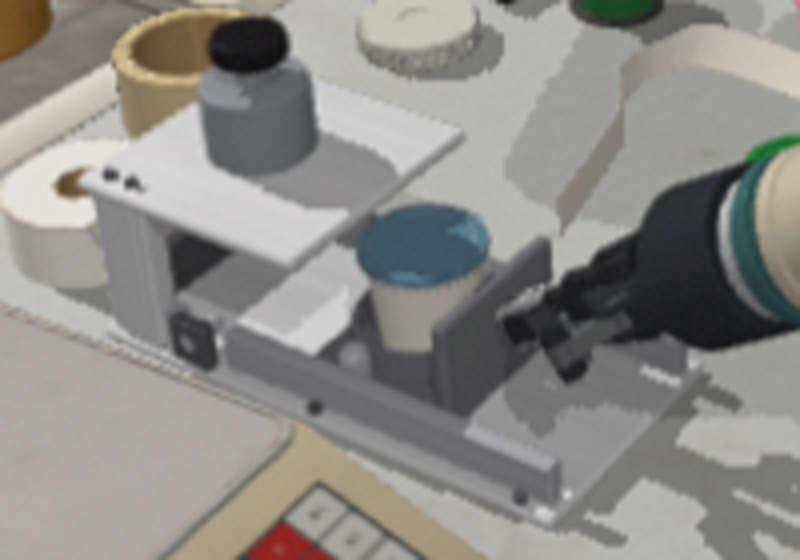

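Request:
{"op": "jog_arm", "data": {"turn": [[0,-0.003,0],[0,-0.006,0],[0,-0.009,0],[0,-0.012,0],[0,-0.015,0]], "xyz": [[0.0024,-0.0003,0.0044],[0.0048,-0.0006,0.0088],[0.0072,-0.001,0.0132],[0.0096,-0.0014,0.0176],[0.012,-0.0017,0.022]], "fingers": [1,1,1,1,1]}}

```text
t: 18.55
eef_pos: [586.8, 172.0, 44.4]
ee_rot: [0.889, -0.001, 0.457, -0.001]
ft_force: [-1.7, -0.5, 1.1]
opening: 0.0
```

Request:
{"op": "jog_arm", "data": {"turn": [[0,0,0],[0,0,0],[0,0,0],[0,0,0],[0,0,0]], "xyz": [[0.0026,0,0.0044],[0.0052,0,0.0088],[0.0078,0,0.0132],[0.0104,0,0.0176],[0.013,0,0.022]], "fingers": [1,1,1,1,1]}}

```text
t: 18.97
eef_pos: [612.1, 172.2, 42.2]
ee_rot: [0.889, -0.001, 0.457, -0.001]
ft_force: [-0.6, -0.3, 1.5]
opening: 0.1
```

```bash
python3 - <<'E'
from h import *
go([648,172,42],lean=.95); print(robot.get_state()['q'].round(3)); im,T=snap('scene','s16.png')
a=im[200:340,80:280,::-1]; cv2.imwrite('pics/s16z.png',cv2.resize(a,(800,560),interpolation=cv2.INTER_CUBIC))
E
```

```text
t 18.97 pos [612.1 172.2  42.2] F [-0.6 -0.3  1.5] open 0.1
xyz [0.0207, 0.0002, 0.0293] turn [-0.001, -0.0, -0.003] dist 36
[ 0.305  0.535  2.39   3.509  0.745 -1.663]
```

View pics/s16z.png

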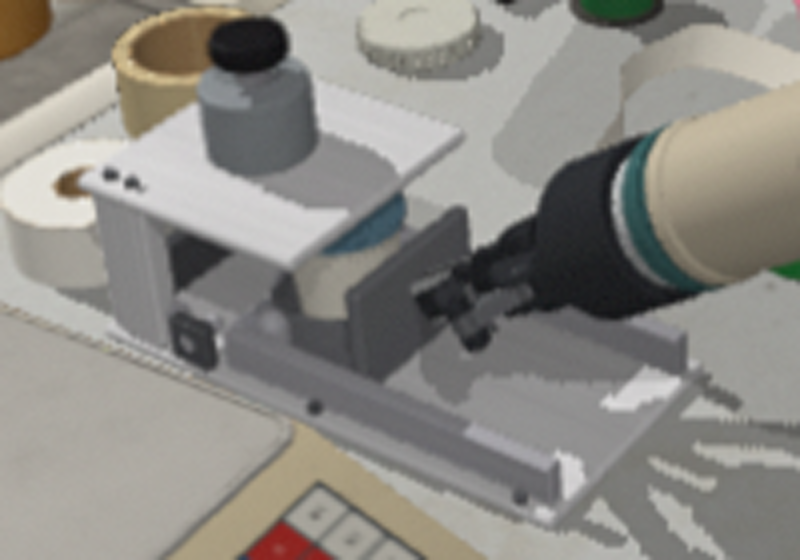

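Request:
{"op": "jog_arm", "data": {"turn": [[0,0,0],[0,0,0],[0,0,0],[0,0,0],[0,0,0]], "xyz": [[0.0023,0,0.0033],[0.0046,0,0.0065],[0.0069,0,0.0098],[0.0092,0,0.0131],[0.0115,0,0.0163]], "fingers": [1,1,1,1,1]}}

```text
t: 19.43
eef_pos: [631.8, 172.1, 41.9]
ee_rot: [0.889, -0.001, 0.457, -0.001]
ft_force: [-1.5, 1.3, -0.7]
opening: -0.1
```

Request:
{"op": "jog_arm", "data": {"turn": [[0,0,0],[0,0,0],[0,0,0],[0,0,0],[0,0,0]], "xyz": [[0.0012,0,0.0016],[0.0023,0,0.0033],[0.0035,0,0.0049],[0.0046,0,0.0065],[0.0046,0,0.0065]], "fingers": [1,1,1,1,1]}}

```text
t: 19.85
eef_pos: [637.6, 172.1, 42.0]
ee_rot: [0.89, -0.0, 0.457, -0.001]
ft_force: [-6.8, 0.7, 2.9]
opening: 0.3
```

```bash
python3 - <<'E'
from h import *
go([648,172,42],lean=.95); print(robot.get_state()['q'].round(3)); im,T=snap('scene','s17.png')
a=im[200:340,80:280,::-1]; cv2.imwrite('pics/s17z.png',cv2.resize(a,(800,560),interpolation=cv2.INTER_CUBIC))
E
```

```text
t 19.85 pos [637.6 172.1  42. ] F [-6.8  0.7  2.9] open 0.3
xyz [0.0061, 0.0001, 0.0084] turn [-0.001, 0.002, -0.001] dist 10
[ 0.283  0.541  2.336  3.502  0.697 -1.682]
```

View pics/s17z.png

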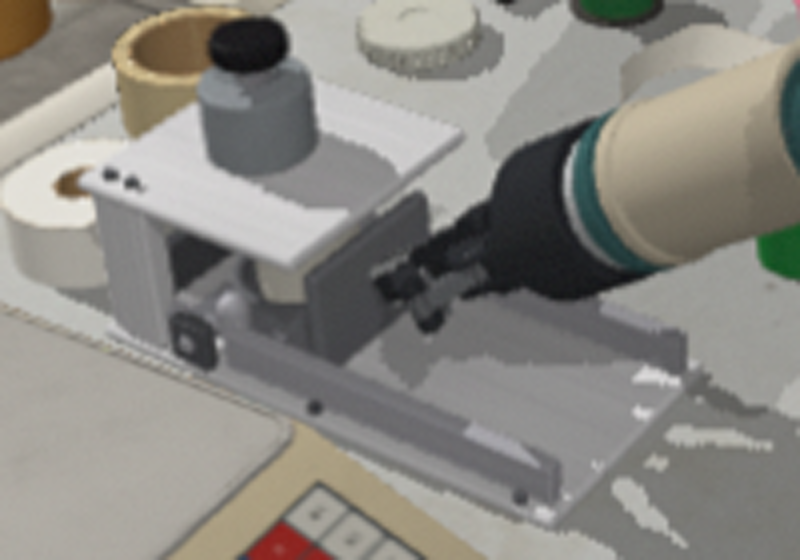

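Request:
{"op": "jog_arm", "data": {"turn": [[0,0,0],[0,0,0],[0,0,0]], "xyz": [[0.0012,0,0.0016],[0.0023,0,0.0033],[0.0023,0,0.0033]], "fingers": [1,1,1]}}

```text
t: 20.15
eef_pos: [643.2, 172.1, 42.3]
ee_rot: [0.889, -0.001, 0.457, -0.001]
ft_force: [-0.2, -0.0, -0.8]
opening: -0.2
```

Request:
{"op": "jog_arm", "data": {"turn": [[0,0,0],[0,0,0],[0,0,0]], "xyz": [[0.0009,0,0.0012],[0.0017,0,0.0024],[0.0017,0,0.0024]], "fingers": [1,1,1]}}

```text
t: 20.4
eef_pos: [647.2, 172.0, 42.4]
ee_rot: [0.889, -0.001, 0.458, -0.001]
ft_force: [0.9, -1.6, 0.1]
opening: 0.3
```

Request:
{"op": "jog_arm", "data": {"turn": [[0,0,0],[0,0,0],[0,0,0]], "xyz": [[0.0006,0,0.0008],[0.0012,0,0.0016],[0.0012,0,0.0016]], "fingers": [1,1,1]}}

```text
t: 20.65
eef_pos: [648.8, 171.9, 42.1]
ee_rot: [0.889, -0.001, 0.458, -0.001]
ft_force: [-1.5, 0.1, 0.7]
opening: -0.1
```

```bash
python3 - <<'E'
from h import *
go([560,172,45],lean=.95); im,T=snap('scene','s18.png')
a=im[200:340,80:280,::-1]; cv2.imwrite('pics/s18z.png',cv2.resize(a,(800,560),interpolation=cv2.INTER_CUBIC))
E
```

```text
t 20.65 pos [648.8 171.9  42.1] F [-1.5  0.1  0.7] open -0.1
xyz [-0.0493, 0.0001, -0.0739] turn [-0.0, -0.0, -0.003] dist 89
```

View pics/s18z.png

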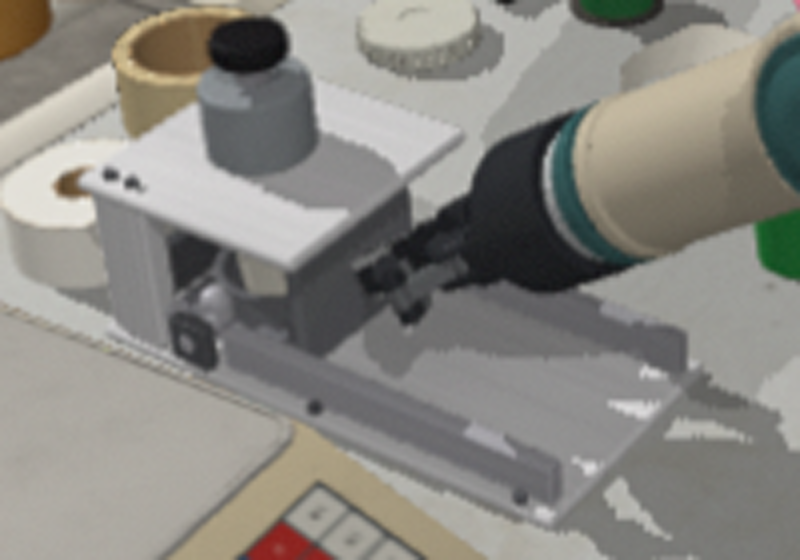

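Request:
{"op": "jog_arm", "data": {"turn": [[0,0,0],[0,0,0],[0,0,0]], "xyz": [[0.0006,0,0.0008],[0.0012,0,0.0016],[0.0012,0,0.0016]], "fingers": [1,1,1]}}

```text
t: 20.95
eef_pos: [649.1, 171.9, 42.0]
ee_rot: [0.89, -0.001, 0.457, -0.001]
ft_force: [-8.1, 0.2, 5.9]
opening: -0.1
```

Request:
{"op": "jog_arm", "data": {"turn": [[0,0,0],[0,0,0]], "xyz": [[0.0006,0,0.0008],[0.0006,0,0.0008]], "fingers": [1,1]}}

```text
t: 21.12
eef_pos: [649.2, 171.9, 41.9]
ee_rot: [0.89, -0.001, 0.456, -0.001]
ft_force: [-13.3, 0.6, 8.2]
opening: -0.2
```

Hard stop confirmed: force rises with no motion. Now I'll retreat.

Request:
{"op": "jog_arm", "data": {"turn": [[0,0,0],[0,0,0],[0,0,0],[0,0,0],[0,0,0]], "xyz": [[-0.004,0,-0.006],[-0.012,0,-0.018],[-0.023,0,-0.034],[-0.034,0,-0.05],[-0.045,0,-0.067]], "fingers": [1,1,1,1,1]}}

```text
t: 21.53
eef_pos: [570.8, 172.0, 44.8]
ee_rot: [0.889, -0.002, 0.458, -0.001]
ft_force: [-1.0, 0.1, 0.3]
opening: 0.1
```

Request:
{"op": "jog_arm", "data": {"turn": [[0,0,0],[0,0,0],[0,0,0],[0,0,0],[0,0,0]], "xyz": [[-0.006,0,-0.015],[-0.01,0,-0.035],[-0.01,0,-0.06],[-0.01,0,-0.08],[-0.01,0,-0.08]], "fingers": [1,1,1,1,1]}}

```text
t: 21.95
eef_pos: [497.2, 171.9, 84.0]
ee_rot: [0.889, -0.001, 0.457, -0.001]
ft_force: [0.0, 0.1, -0.0]
opening: 0.0
```

```bash
python3 - <<'E'
from h import *
im,T=snap('scene','s19.png')
places('scene',T,['push_face','nest','lidded_cup_mid','open_cup_mid','tie_spool_mid'])
a=im[200:340,80:280,::-1]; cv2.imwrite('pics/s19z.png',cv2.resize(a,(800,560),interpolation=cv2.INTER_CUBIC))
im,T=snap('wrist','w19.png'); im,T=snap('top','t19.png'); places('top',T,['open_cup_mid','tie_spool_mid'])
s=robot.get_state(); print(s['t'],s['eef_pos'],s['q'].round(3),s['ft_force'])
E
```

```text
scene push_face 0.87 [650.6 172.8  45.5]
scene push_face 0.37 [702.1 173.   49.3]
scene nest 0.82 [701.1 175.   17.6]
scene lidded_cup_mid 0.91 [ 454.4 -290.5   24.4]
scene lidded_cup_mid 0.72 [ 582.3 -180.4   29.3]
scene lidded_cup_mid 0.62 [506.   -0.9  25.8]
scene open_cup_mid 0.81 [ 587.8 -339.3   24.1]
scene open_cup_mid 0.4 [654.5 172.3  47.1]
scene tie_spool_mid 0.83 [ 738.7 -167.9   18.8]
top open_cup_mid 0.88 [ 590.8 -336.7   24.6]
top tie_spool_mid 0.8 [ 743.8 -174.9   21.8]
22.45 [500.3673683  171.95506258  82.43690618] [ 0.438  0.389  2.566  3.653  0.783 -1.68 ] [-1.11068608  0.18834697  0.00313143]
```

View pics/s19z.png

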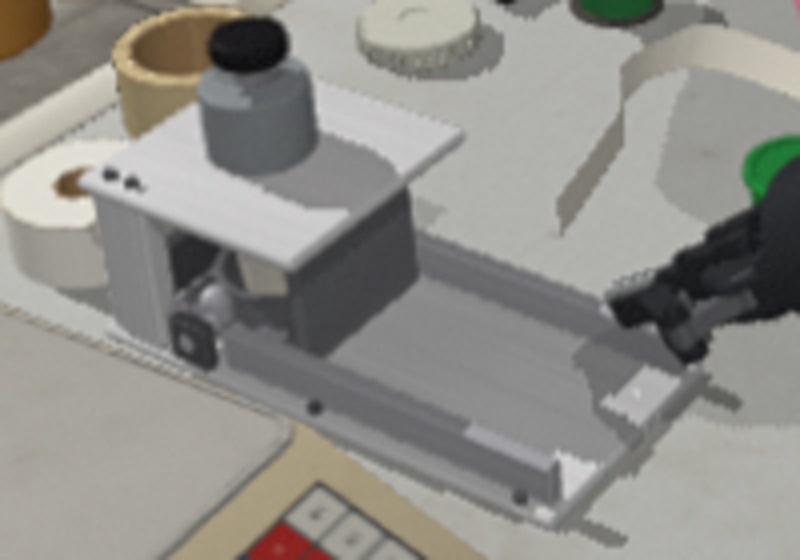

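View pics/w19.png

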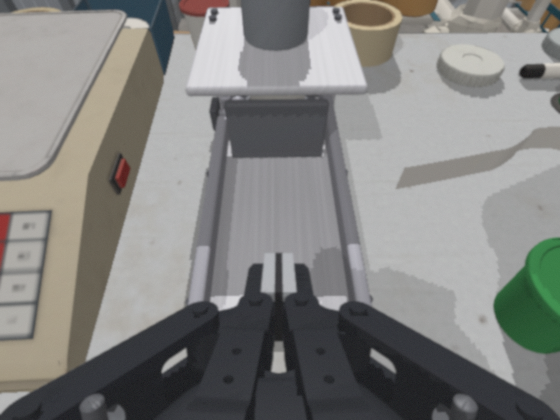

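View pics/t19.png

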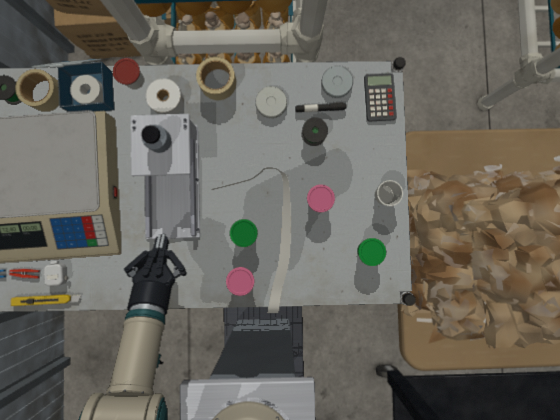

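```bash
python3 -c "
from rig import robot
print(robot.job_done())"
```

```text
the job is handed in; nothing more can be done
None
```

The lidded cup (blue lid) is in the carriage's nest, and the carriage is fully home under the press. I handed the job in at about 22.5 s.

**Placing:** I gripped the cup by its lid, set it down in the nest and let go. The floor contact came at the expected height, and afterwards the pictures showed it standing free and upright.

**Push:** I pushed on the front plate with the tool leaning forward.
- Resistance rose to about 7 N at the detent, then dropped to nothing as it clicked.
- Pushing on, I met a hard stop at 13 N with no further motion.

**Last checks:**
- After I backed the arm away, the push face stayed at x ≈ 651 mm, against about 653 expected at home.
- The open cup and the spool are where they started.
- The arm was touching nothing when I handed in.

**Things to know:**
- **Joint limits:** my first attempt to lean the tool ran the wrist joints onto their range limits. The worst readings were joint 5 at 0.106 (limit 0.11) and joint 6 at 2.7047 (limit 2.7), so a strict range check could count this against the run. It touched nothing, and I then swung the wrist round to its other configuration and carried on.
- **Cup under the canopy:** it is mostly hidden now. The part visible from the side looks upright, but I could not see the lid itself, and the detector did not report the cup there.

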